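# Fetch two samples from behind the stock bottles

## Robot

A 7-joint arm with a two-finger parallel gripper is mounted at the origin on a cart in front of the work surface, level with it; the furniture and walls round the work are solid. World frame = base frame: x ahead of the robot, y to its left, z up, the work surface at z = 0. Lengths are in m, angles in rad, forces in N, time in s.
With the tool pointing down it reaches from about 0.4 to 0.875 m from the base axis. Payload 19.3 kg.
Tool frame: the origin (TCP) lies between the finger pads; the fingertips stand 19 mm ahead of it and the grasp point (between the pads) is the TCP; x points along the fingers, y is the direction in which the jaws open and shut, and the axes are right-handed (so a half turn about x gives the same grasp; the last joint's range is limited). The gripper opens to 85 mm and grips with 20 to 120 N. Pads are 22 mm wide; open, the fingers measure 114 mm over their backs; the gripper's body (76 mm by 85 mm) begins 54 mm behind the grasp point. The pads swing forward as they close: fully open they stand 13 mm farther back than shut.
Start: joints at [1.254, 0.521, -0.036, 1.599, 0.021, 1.021, -0.113], TCP at [0.153, -0.606, 0.25] pointing down, gripper open.
Joint ranges: [-2.91, 2.91], [-0.3, 2.13], [-1.5, 1.42], [0.17, 2.43], [-1.26, 4.41], [0.16, 1.93], [-2.52, 2.52]. Speed limits (rad/s): [1.89, 1.89, 2.39, 2.39, 3.01, 3.01, 3.01].

## Interface

Orientations are given as a unit quaternion [w, x, y, z].
In Python, from bench import manip gives the robot as it stands. The module is installed in compiled form; this text tells all that it offers.
- The arm moves only by the tool carry_out, never from a script. Its argument "targets" is a list of rows, each a list of 7 numbers: the shift along the tool's x, y, z in cm, then the turn, a rotation vector about the tool's x, y, z in degrees, then the finger opening in cm, from 0 to 8.54. In form: [[tx, ty, tz, rx, ry, rz, grip], ...]. A call has 1 to 20 rows; each row shifts and turns the commanded pose from where the row before left it, along the tool's axes as they then stand; what a row does not reach is not made up. A row lasts 1/12 s, in which the tool goes at most 41.7 mm and 7.16 degrees, less where a joint would pass 70% of its speed; a pose out of reach is approached as far as the arm can. A call with a gripper value outside its range is refused whole. The fingers move at their own pace and stop on an object; "newtons" is the grip in N (left out, the last holds). Time passes only in rows, so rows that do not move let the fingers close. It gives the time, the measured TCP pose, the force and the opening at its end, in the units of the state.
- manip.observe(): the state, without advancing time (a new reading comes with each control period).
- manip.capture(name): name is "scene" or "top" or "wrist"; returns a dict with "frame" (400x640x3 uint8, blue, green, red), "fov_y" (degrees; the focal length in pixels is half the picture's height over the tangent of half this angle, whatever the lens; pixels are square), "cx", "cy" (the principal point, pixels), "extrinsics" (4x4, takes a point from world to camera coordinates); the wrist camera has in their place "hand_eye" (4x4, takes a point from camera to tool coordinates, whose origin is the TCP and whose axes are the tool frame's). Camera axes: x right, y down, z forward; pixel columns grow to the right and rows downward; lengths in m; the calibration is good to about 2 mm. The wrist camera is an equidistant fisheye: a pixel r from the principal point sees the ray r / f radians off the axis. A picture is of the moment at which its call begins: read the wrist's pose just before it. There is no depth.
- manip.sign_off(): hands the job in, once; it reports no verdict.
Trained networks look in a picture, given as the dict that the camera call returned (one of the last four; its "shot" number tells which), for a name from the list of things; names that differ only in an ending like _2 or _b are one class to them, and where a whole thing is asked for, a point or a joint stands for the part that bears it (a point fixed in the world has none). Each returns a list of dicts, best first, with "score" (0 to 1); they miss things now and then, are a little off and sometimes report something else, mostly with a low value. They report only what shows in the picture. A call takes as long as a camera call.
- manip.find_in(picture, query): "rect" ([centre column, centre row, width, height] in pixels, round what is visible of it).
- manip.masks_of(picture, query): "mask" (400x640 bool, what is visible of it) and "rect" ([centre column, centre row, width, height] in pixels, round what is visible of it).
The state is a dict: "t": time; "qpos": joint angles; "dq": joint speeds; "joint_efforts": joint torques, N m; "tool_pos": TCP position; "orientation": TCP orientation; "ft_force": force on the tool from outside, world axes, zero at the start; "wrist_torque": the same for the moment, N m; "gripper_width": opening from 0.0 (shut) to 1.0 (fully open).
Only numpy, scipy, OpenCV 4.12 (cv2) and the standard library are available. Lean on these libraries where they do the work, as an engineer would, in place of code of your own. Each camera call takes 0.05 s, during which the arm holds its last target.

## Task

First clear the tall bottle and the wide jar from the front of the storage stand and stand both upright on the side tray, leaving the two small containers behind them where they are. Then, with those two still on the tray, take the slim vial from its bay and stand it in the round well, and the small bottle and stand it in the square well. Finally put the tall bottle and the wide jar back, upright, each on the very spot of the stand where it stood at the start.

Things in the scene. Friction and masses are not known exactly. Their poses are not given: they have to be found in the camera images.
- vial_mid (a point): Slim capped glass vial with a black cap, 25 mm diameter, 48 mm tall, upright, loose, in one of the two bays of the stand (which one varies). The point is on its axis, half-way up; z is its axis.
- small_bottle_mid (a point): Small brown screw-cap bottle with a blue cap, 30 mm diameter, 55 mm tall, upright, loose, in the other bay of the stand. The point is on its axis, half-way up; z is its axis.
- tall_bottle_mid (a point): Tall screw-cap bottle with a white and green cap, 43 mm diameter (cap 36 mm), 86 mm tall, upright, loose, on the front apron of the stand, 7 to 17 mm in front of a vial or bottle in a bay (which bay varies). The point is on its axis, half-way up; z is its axis.
- jar_mid (a point): Wide squat capped jar with a yellow lid, 52 mm diameter, 66 mm tall, upright, loose, on the front apron of the stand before the other bay. The point is on its axis, half-way up; z is its axis.
- stand: Fixed stand, 155 (x) by 168 mm (y), base 6 mm thick. Origin: underside, midway between two open-topped bays centred at y = +-50 mm; x to the back, z up. Bays: 48 mm wide, walls x = -16 to 62 mm, 50 mm high, back wall at x = 62. Vial and small bottle there can be gripped only along x, once the thing before them is gone. Tall bottle and jar stand at ring marks x = -47, y = +-50 mm; grip these along y.
- tray: Fixed shallow metal tray, the side area: 125 mm (x) by 200 mm (y) outside, walls 4 mm thick, rim 12 mm high, floor 4 mm above the table. Origin at the centre of its underside; x and y along its sides. It holds both the tall bottle and the jar, side by side along y.
- round_holder_floor (a point): Centre of the floor of the round well, 48 mm diameter and 4 mm deep with a dark floor, in a fixed plate 70 x 70 x 12 mm on the table; the floor is 8 mm above the table. Receives the vial. Where the round and the square plate lie varies, and they may be exchanged.
- square_holder_floor (a point): Centre of the floor of the square well, 46 x 46 mm and 4 mm deep with a dark floor, in a fixed plate 70 x 70 x 12 mm on the table; the floor is 8 mm above the table; x and y along its sides. Receives the small bottle.

How it is judged:
By the outcome, as a careful person would: the job done as asked, in the order asked, and still so for the second after the job is handed in, with the robot touching nothing.
It also fails if it takes over 125 s, if anything falls off the work surface, if the arm or the gripper's body presses on something with over 40 N, if the wrist force passes 120 N, or if a joint passes its speed limit or range.

## Working session

There is one attempt and no reset: what is moved stays moved. The work goes in short steps, Python scripts to look and compute and a tool call to move; the robot and the scene stay as the last step left them, time stands still between calls to the robot, and variables do not carry over. Pictures are saved under pics/ and viewed, and the job is handed in when it is done.

Besides the shell and the picture viewer there is one more tool, called after ">>>" as name([rows], argument=value, ...), one row to a line, values as JSON. carry_out: Moves the arm, as the interface text tells. Its arguments: {"type":"object","properties":{"targets":{"type":"array"},"newtons":{"type":"number"}},"required":["targets"]}

```bash
mkdir -p pics; python3 - <<'E'
from bench import manip
import cv2,numpy as np
s=manip.observe()
print({k:np.round(v,3).tolist() for k,v in s.items()})
for n in ["scene","top"]:
    p=manip.capture(n); cv2.imwrite(f"pics/{n}0.png",p["frame"])
    print(n,p["fov_y"],p["cx"],p["cy"],np.round(p["extrinsics"],3).tolist(),p["shot"])
    for q in ["vial_mid","small_bottle_mid","tall_bottle_mid","jar_mid","stand","tray","round_holder_floor","square_holder_floor"]:
        r=manip.find_in(p,q); print(q,[(np.round(x["rect"]).tolist(),round(x["score"],2)) for x in r[:3]])
E
```

```text
{'t': 0.0, 'qpos': [1.254, 0.522, -0.036, 1.6, 0.021, 1.021, -0.113], 'dq': [0.002, -0.001, 0.0, -0.002, 0.0, 0.002, 0.0], 'joint_efforts': [-0.0, -92.712, 1.979, -36.994, 0.018, 0.008, 0.0], 'tool_pos': [0.153, -0.606, 0.25], 'orientation': [-0.087, -0.702, -0.087, 0.702], 'ft_force': [0.145, -0.293, 0.376], 'wrist_torque': [-0.016, 0.033, -0.029], 'gripper_width': 1.0}
scene 46.87934980857559 316.33977781031535 198.57998971871476 [[-0.799, -0.601, 0.002, 0.437], [-0.438, 0.58, -0.687, 0.246], [0.412, -0.55, -0.726, 0.982], [0.0, 0.0, 0.0, 1.0]] 1
vial_mid [([266.0, 217.0, 12.0, 20.0], 0.49)]
small_bottle_mid [([293.0, 195.0, 10.0, 25.0], 0.71)]
tall_bottle_mid []
jar_mid [([305.0, 202.0, 23.0, 30.0], 0.8), ([260.0, 319.0, 45.0, 41.0], 0.41)]
stand [([280.0, 213.0, 88.0, 76.0], 0.92)]
tray [([401.0, 172.0, 82.0, 57.0], 0.69)]
round_holder_floor [([262.0, 320.0, 44.0, 43.0], 0.78)]
square_holder_floor [([227.0, 286.0, 42.0, 39.0], 0.64)]
top 46.186072021005515 324.6057288671664 193.88060002014888 [[0.029, -1.0, -0.013, 0.032], [-0.991, -0.027, -0.133, 0.529], [0.133, 0.017, -0.991, 1.171], [0.0, 0.0, 0.0, 1.0]] 2
vial_mid [([288.0, 168.0, 11.0, 14.0], 0.68)]
small_bottle_mid [([325.0, 168.0, 11.0, 13.0], 0.56)]
tall_bottle_mid [([289.0, 185.0, 21.0, 23.0], 0.74), ([210.0, 228.0, 30.0, 29.0], 0.33)]
jar_mid [([326.0, 183.0, 18.0, 24.0], 0.62), ([211.0, 227.0, 30.0, 28.0], 0.17)]
stand [([309.0, 170.0, 70.0, 61.0], 0.66)]
tray [([429.0, 237.0, 76.0, 50.0], 0.72)]
round_holder_floor [([212.0, 226.0, 26.0, 26.0], 0.71)]
square_holder_floor [([222.0, 185.0, 27.0, 31.0], 0.93), ([309.0, 170.0, 69.0, 63.0], 0.42)]
```

View pics/scene0.png

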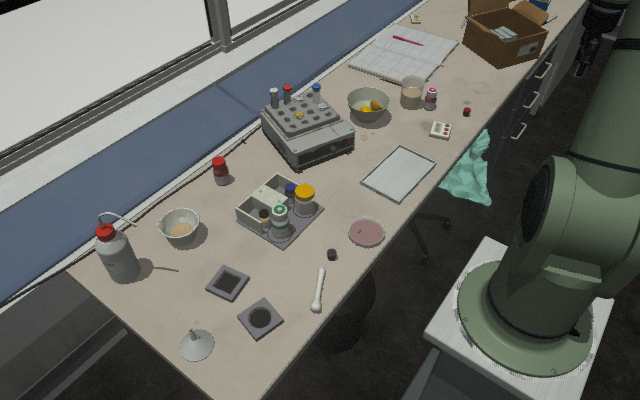

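View pics/top0.png

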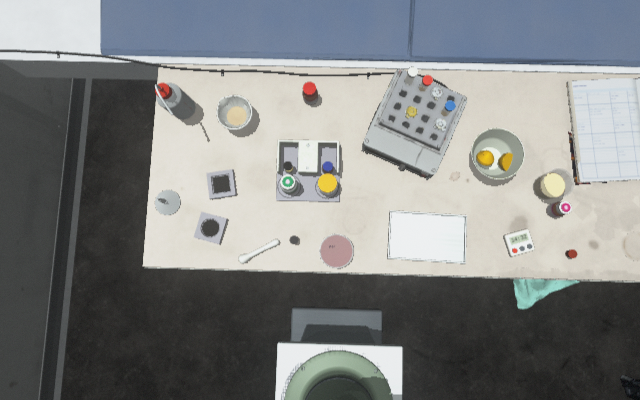

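```bash
cat > h.py <<'E'
from bench import manip
import cv2,numpy as np
from scipy.spatial.transform import Rotation as R
def rot(o): return R.from_quat([o[1],o[2],o[3],o[0]])
def foc(p): return 200/np.tan(np.radians(p["fov_y"]/2))
def cam(p,st=None):
    """world rot (cam->world), origin"""
    if "extrinsics" in p:
        E=np.array(p["extrinsics"]); return E[:3,:3].T,-E[:3,:3].T@E[:3,3]
    H=np.array(p["hand_eye"]); T=rot(st["orientation"]).as_matrix()
    return T@H[:3,:3], T@H[:3,3]+np.array(st["tool_pos"])
def ray(p,u,v,st=None):
    f=foc(p); x=u-p["cx"]; y=v-p["cy"]
    if "extrinsics" in p: d=np.array([x/f,y/f,1.])
    else:
        r=np.hypot(x,y)+1e-9; th=r/f; d=np.array([np.sin(th)*x/r,np.sin(th)*y/r,np.cos(th)])
    A,o=cam(p,st); return o,A@(d/np.linalg.norm(d))
def atz(p,u,v,z,st=None):
    o,d=ray(p,u,v,st); return o+d*(z-o[2])/d[2]
def proj(p,X,st=None):
    A,o=cam(p,st); c=A.T@(np.array(X)-o); f=foc(p)
    if "extrinsics" in p: return f*c[0]/c[2]+p["cx"],f*c[1]/c[2]+p["cy"]
    rr=np.hypot(c[0],c[1])+1e-12; th=np.arctan2(rr,c[2]); return f*th*c[0]/rr+p["cx"],f*th*c[1]/rr+p["cy"]
E
python3 - <<'E'
from h import *
p=manip.capture("top")
print(foc(p))
for n,u,v,z in [("vial",288,168,.05),("small",325,168,.05),("tall",289,185,.06),("jar",326,183,.05),("stand",309,170,.02),("tray",429,237,.006),("round",212,226,.01),("sq",222,185,.01)]:
    print(n,atz(p,u,v,z).round(3))
s=manip.capture("wrist");st=manip.observe()
print(s["fov_y"],s["cx"],s["cy"],np.round(s["hand_eye"],3).tolist())
print(rot(st["orientation"]).as_matrix().round(3))
cv2.imwrite("pics/w0.png",s["frame"])
E
```

```text
469.0514064982691
vial [0.59  0.142 0.05 ]
small [0.592 0.048 0.05 ]
tall [0.544 0.137 0.06 ]
jar [0.554 0.044 0.05 ]
stand [0.592 0.09  0.02 ]
tray [ 0.426 -0.227  0.006]
round [0.438 0.339 0.01 ]
sq [0.547 0.319 0.01 ]
65.70646984690485 317.118644131863 200.27607591565302 [[0.0, -0.273, 0.962, -0.124], [1.0, 0.001, -0.0, 0.001], [-0.001, 0.962, 0.273, -0.068], [0.0, 0.0, 0.0, 1.0]]
[[ 0.     0.244 -0.97 ]
 [-0.    -0.97  -0.244]
 [-1.     0.     0.   ]]
```

>>> carry_out([
  [-0.5, -1.1, -2.7, 0, 0, 0, 8.5],
  [-0.5, -1.1, -2.7, 0, 0, 0, 8.5],
  [-0.5, -1.1, -2.7, 0, 0, 0, 8.5],
  [-0.5, -1.1, -2.7, 0, 0, 0, 8.5],
  [-0.5, -1.1, -2.7, 0, 0, 0, 8.5],
  [-0.5, -1.1, -2.7, 0, 0, 0, 8.5],
  [-0.5, -1.1, -2.7, 0, 0, 0, 8.5],
  [-0.5, -1.1, -2.7, 0, 0, 0, 8.5],
  [-0.5, -1.1, -2.7, 0, 0, 0, 8.5],
  [-0.5, -1.1, -2.7, 0, 0, 0, 8.5],
  [-0.5, -1.1, -2.7, 0, 0, 0, 8.5],
  [-0.5, -1.1, -2.7, 0, 0, 0, 8.5],
  [-0.5, -1.1, -2.7, 0, 0, 0, 8.5],
  [-0.5, -1.1, -2.7, 0, 0, 0, 8.5],
  [-0.5, -1.1, -2.7, 0, 0, 0, 8.5],
  [0, 0, 0, 0, 0, 0, 8.5],
])

```text
t: 2.33
tool_pos: [0.5098, -0.3425, 0.326]
orientation: [0.089, 0.703, 0.09, -0.7]
ft_force: [1.4, 0.6, -0.2]
gripper_width: 0.992
```

>>> carry_out([
  [0, -2.3, -0.8, 0, 0, 0, 8.5],
  [0, -2.3, -0.8, 0, 0, 0, 8.5],
  [0, -2.3, -0.8, 0, 0, 0, 8.5],
  [0, -2.3, -0.8, 0, 0, 0, 8.5],
  [0, -2.3, -0.8, 0, 0, 0, 8.5],
  [0, -2.3, -0.8, 0, 0, 0, 8.5],
  [0, -2.3, -0.8, 0, 0, 0, 8.5],
  [0, -2.3, -0.8, 0, 0, 0, 8.5],
  [0, -2.3, -0.8, 0, 0, 0, 8.5],
  [0, -2.3, -0.8, 0, 0, 0, 8.5],
  [0, -2.3, -0.8, 0, 0, 0, 8.5],
  [0, -2.3, -0.8, 0, 0, 0, 8.5],
  [0, -2.3, -0.8, 0, 0, 0, 8.5],
  [0, -2.3, -0.8, 0, 0, 0, 8.5],
  [0, -2.3, -0.8, 0, 0, 0, 8.5],
  [0, -2.3, -0.8, 0, 0, 0, 8.5],
  [0, -2.3, -0.8, 7, 0, 0, 8.5],
  [0, -2.3, -0.8, 7, 0, 0, 8.5],
  [0, 0, 0, 0, 0, 0, 8.5],
  [0, 0, 0, 0, 0, 0, 8.5],
])

```text
t: 4.0
tool_pos: [0.5465, 0.0901, 0.3252]
orientation: [-0.002, -0.707, -0.002, 0.707]
ft_force: [0.1, 0.0, -0.6]
gripper_width: 0.992
```

```bash
cat > look.py <<'E'
import sys
from h import *
st=manip.observe()
p=manip.capture("wrist"); cv2.imwrite("pics/%s.png"%sys.argv[1],p["frame"])
print(st["t"],np.round(st["tool_pos"],4),np.round(st["qpos"],2)); T=rot(st["orientation"]).as_matrix();print(T.round(3).tolist(),np.round(st["ft_force"],1),st["gripper_width"])
for a in sys.argv[2:]:
    q,z=a.split(":"); z=float(z)
    for r in manip.masks_of(p,q)[:2]:
        u,v,w,h=r["rect"]; m=r["mask"]; ys,xs=np.nonzero(m)
        print(q,round(r["score"],2),np.round(r["rect"],1),"rect@z",atz(p,u,v,z,st).round(4),"cent",round(xs.mean(),1),round(ys.mean(),1))
E
python3 look.py w1 vial_mid:.054 small_bottle_mid:.061 tall_bottle_mid:.092 jar_mid:.072 stand:.006
```

```text
4.0 [0.5465 0.0901 0.3252] [-0.06  0.34 -0.27  1.69  0.1   1.13 -1.93]
[[-0.0, 0.005, -1.0], [0.0, -1.0, -0.005], [-1.0, -0.0, 0.0]] [ 0.1  0.  -0.6] 0.9917633541546483
vial_mid 0.88 [275.9 128.8  22.1  19.8] rect@z [0.597  0.1422 0.054 ] cent 276.4 128.3
small_bottle_mid 0.92 [351.2 126.6  27.4  20.5] rect@z [0.6005 0.0473 0.061 ] cent 352.0 127.4
small_bottle_mid 0.36 [354.7 162.8  41.8  41. ] rect@z [0.5546 0.0417 0.061 ] cent 353.4 162.8
tall_bottle_mid 0.98 [279.1 165.6  38.6  39. ] rect@z [0.5555 0.134  0.092 ] cent 277.8 165.7
jar_mid 0.66 [351.5 163.8  40.7  42.3] rect@z [0.555 0.047 0.072] cent 353.0 162.8
jar_mid 0.3 [168.7 160.4  49.4  51. ] rect@z [0.5616 0.2864 0.072 ] cent 168.2 161.2
stand 0.77 [313.1 131.3 122.9 111.2] rect@z [0.591  0.0954 0.006 ] cent 312.3 120.6
```

View pics/w1.png

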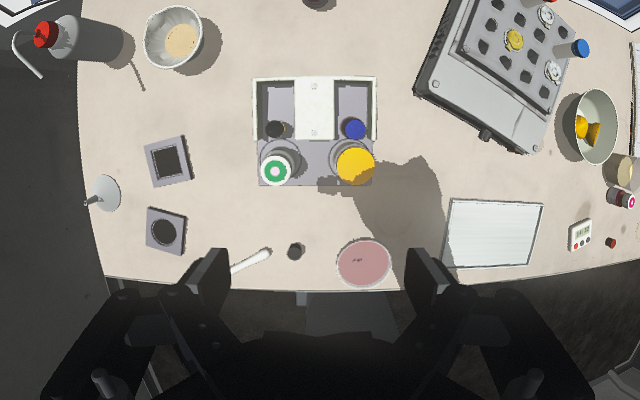

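```bash
python3 - <<'E'
import cv2
i=cv2.imread("pics/w1.png")
cv2.imwrite("pics/w1z.png",cv2.resize(i[65:200,245:385],None,fx=4.2,fy=4.2,interpolation=cv2.INTER_CUBIC))
cv2.imwrite("pics/w1h.png",cv2.resize(i[120:270,130:230],None,fx=4,fy=4,interpolation=cv2.INTER_CUBIC))
E
```

```text
(no output)
```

View pics/w1z.png

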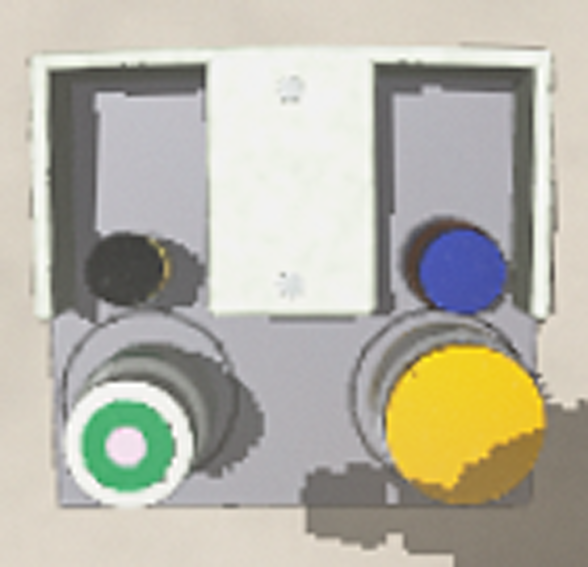

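View pics/w1h.png

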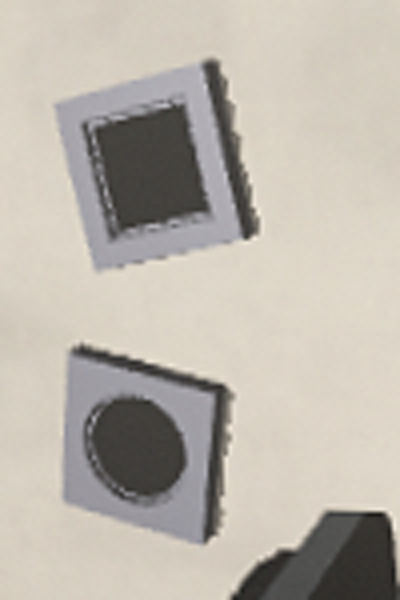

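```bash
python3 - <<'E'
from h import *
st=manip.observe();p=manip.capture("wrist")
for n,a,b,z in [("tallcap",129,443,.092),("jarlid",466,425,.072),("vial",127,269,.054),("small",462,269,.061),("f1",58,507,.006),("f2",533,505,.006),("b1",33,50,.056),("b2",552,47,.056),("w1",37,316,.056),("w2",551,318,.056),("ring1",150,393,.006),("ring2",438,393,.006)]:
    print(n,atz(p,a/4.2+245,b/4.2+65,z,st).round(4))
for n,a,b,z in [("sq",148,166,.008),("rd",136,445,.008),("s1",57,104,.012),("s2",208,60,.012),("s3",248,236,.012),("s4",98,270,.012),("r1",73,352,.012),("r2",222,390,.012),("r3",207,544,.012),("r4",64,503,.012)]:
    print(n,atz(p,a/4+130,b/4+120,z,st).round(4))
for n,a,b,z in [("t1",449,199,.012),("t2",544,205,.012),("t3",536,270,.012),("t4",442,266,.012)]: print(n,atz(p,a,b,z,st).round(4))
E
```

```text
tallcap [0.55  0.136 0.092]
jarlid [0.5521 0.0393 0.072 ]
vial [0.597  0.1408 0.054 ]
small [0.5976 0.0402 0.061 ]
f1 [0.5116 0.1738 0.006 ]
f2 [0.5128 0.006  0.006 ]
b1 [0.6651 0.1688 0.056 ]
b2 [0.6662 0.013  0.056 ]
w1 [0.5833 0.1686 0.056 ]
w2 [0.5831 0.0118 0.056 ]
ring1 [0.5519 0.14   0.006 ]
ring2 [0.5522 0.0409 0.006 ]
sq [0.5519 0.3211 0.008 ]
rd [0.4353 0.3429 0.008 ]
s1 [0.5788 0.3592 0.012 ]
s2 [0.5919 0.2896 0.012 ]
s3 [0.5241 0.2778 0.012 ]
s4 [0.5114 0.3471 0.012 ]
r1 [0.4769 0.3649 0.012 ]
r2 [0.4619 0.2963 0.012 ]
r3 [0.3931 0.3141 0.012 ]
r4 [0.4083 0.3832 0.012 ]
t1 [ 0.4938 -0.1185  0.012 ]
t2 [ 0.4835 -0.3235  0.012 ]
t3 [ 0.35   -0.3436  0.012 ]
t4 [ 0.3766 -0.1238  0.012 ]
```

>>> carry_out([
  [2, -0.8, -0.1, 0, 0, 0, 8.5],
  [2, -0.8, -0.1, 0, 0, 0, 8.5],
  [2, -0.8, -0.1, 0, 0, 0, 8.5],
  [2, -0.8, -0.1, 0, 0, 0, 8.5],
  [2, -0.8, -0.1, 0, 0, 0, 8.5],
  [2, -0.8, 0, 0, 0, 0, 8.5],
  [0, 0, 0, 0, 0, 0, 8.5],
  [0, 0, 0, 0, 0, 0, 8.5],
])

```text
t: 5.02
tool_pos: [0.5512, 0.1368, 0.2051]
orientation: [-0.001, -0.707, -0.001, 0.708]
ft_force: [-0.5, -0.3, 0.5]
gripper_width: 0.992
```

```bash

python3 look.py w2 vial_mid:.054 small_bottle_mid:.061 tall_bottle_mid:.092 jar_mid:.072
```

```text
5.0167 [0.5512 0.1368 0.2051] [-0.15  0.49 -0.27  1.79  0.16  0.88 -2.06]
[[-0.001, 0.003, -1.0], [-0.0, -1.0, -0.003], [-1.0, 0.0, 0.001]] [-0.5 -0.3  0.5] 0.9917823147589717
vial_mid 0.78 [307.6 139.4  26.7  28.6] rect@z [0.5973 0.1446 0.054 ] cent 307.6 138.6
small_bottle_mid 0.77 [413.  139.1  44.3  32.1] rect@z [0.6003 0.051  0.061 ] cent 412.8 139.4
tall_bottle_mid 0.93 [313.2 193.3  45.   56.6] rect@z [0.558  0.1391 0.092 ] cent 312.5 193.3
jar_mid 0.63 [410.4 188.6  68.   62.2] rect@z [0.5576 0.054  0.072 ] cent 414.1 187.2
```

View pics/w2.png

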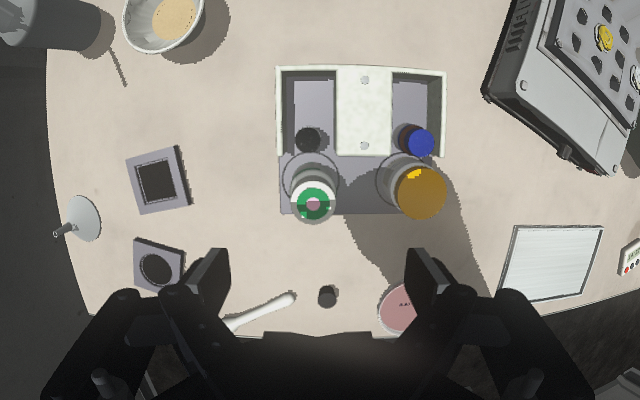

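```bash
python3 - <<'E'
from h import *
i=cv2.imread("pics/w2.png")
cv2.imwrite("pics/w2z.png",cv2.resize(i[60:230,270:455],None,fx=4,fy=3.5,interpolation=cv2.INTER_CUBIC)) if 0 else cv2.imwrite("pics/w2z.png",cv2.resize(i[60:230,270:455],None,fx=3.5,fy=3.5,interpolation=cv2.INTER_CUBIC))
E
```

```text
(no output)
```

View pics/w2z.png

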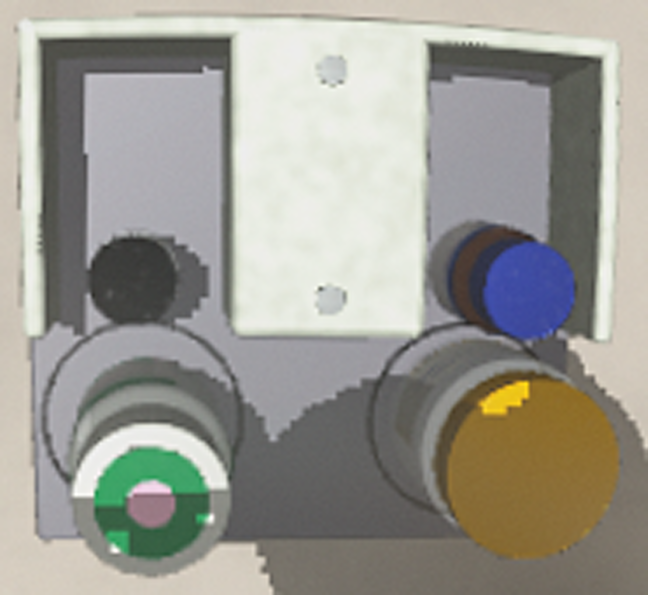

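```bash
python3 - <<'E'
from h import *
st=manip.observe();p=manip.capture("wrist")
for n,a,b,z in [("tallcap",151,498,.092),("jarlid",533,467,.072),("vial",133,279,.054),("small",530,289,.061),("ring1",143,420,.006),("ring2",468,417,.006),("f1",40,538,.006)]:
    print(n,atz(p,a/3.5+270,b/3.5+60,z,st).round(4))
E
```

```text
tallcap [0.5513 0.139  0.092 ]
jarlid [0.554  0.0418 0.072 ]
vial [0.5982 0.1441 0.054 ]
small [0.5985 0.0421 0.061 ]
ring1 [0.5513 0.1426 0.006 ]
ring2 [0.5531 0.041  0.006 ]
f1 [0.5132 0.1753 0.006 ]
```

>>> carry_out([
  [1.5, -0.3, 0, 0, 0, 0, 8.5],
  [1.5, 0, 0, 0, 0, 0, 7.5],
  [1.5, 0, 0, 0, 0, 0, 7],
  [1.5, 0, 0, 0, 0, 0, 7],
  [1.5, 0, 0, 0, 0, 0, 7],
  [1.5, 0, 0, 0, 0, 0, 7],
  [1.5, 0, 0, 0, 0, 0, 7],
  [1.5, 0, 0, 0, 0, 0, 7],
  [1.5, 0, 0, 0, 0, 0, 7],
  [1.5, 0, 0, 0, 0, 0, 7],
  [0.3, 0, 0, 0, 0, 0, 7],
  [0, 0, 0, 0, 0, 0, 7],
], newtons=40)

```text
t: 6.32
tool_pos: [0.5512, 0.1399, 0.052]
orientation: [-0.001, -0.707, -0.001, 0.707]
ft_force: [-0.5, -0.1, 1.2]
gripper_width: 0.818
```

```bash

python3 look.py w3
```

```text
6.3167 [0.5512 0.1399 0.052 ] [-0.21  0.72 -0.21  1.87  0.25  0.58 -2.14]
[[-0.001, 0.002, -1.0], [-0.0, -1.0, -0.002], [-1.0, 0.0, 0.001]] [-0.5 -0.1  1.2] 0.8181787778801624
```

View pics/w3.png

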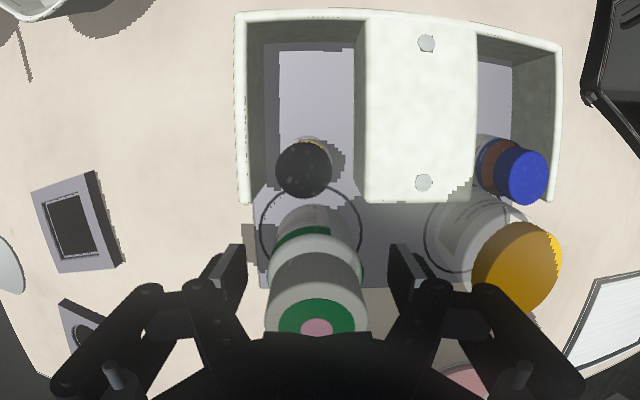

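>>> carry_out([
  [0, 0, 0, 0, 0, 0, 5],
  [0, 0, 0, 0, 0, 0, 4.5],
  [0, 0, 0, 0, 0, 0, 4],
  [0, 0, 0, 0, 0, 0, 3.5],
  [0, 0, 0, 0, 0, 0, 3],
  [0, 0, 0, 0, 0, 0, 3],
  [0, 0, 0, 0, 0, 0, 3],
])

```text
t: 6.95
tool_pos: [0.552, 0.1403, 0.0535]
orientation: [0.001, 0.708, 0.001, -0.707]
ft_force: [-3.1, 0.2, 10.6]
gripper_width: 0.483
```

```bash

python3 look.py w4
```

```text
6.95 [0.552  0.1403 0.0535] [-0.21  0.72 -0.21  1.87  0.25  0.58 -2.14]
[[0.002, 0.002, -1.0], [0.0, -1.0, -0.002], [-1.0, -0.0, -0.002]] [-3.1  0.2 10.6] 0.48349902510772963
```

View pics/w4.png

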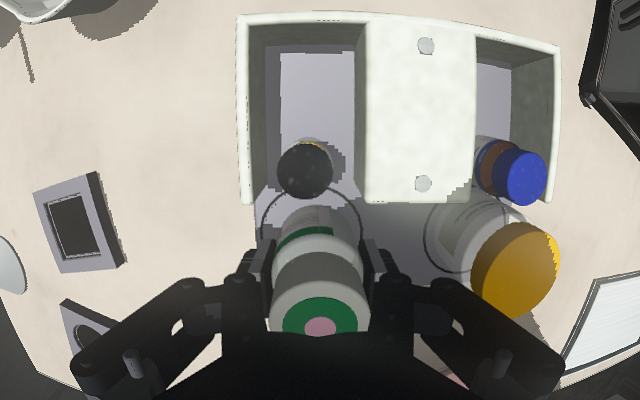

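```bash
python3 - <<'E'
from h import *
for n in ["top","scene"]:
    p=manip.capture(n)
    cv2.imwrite(f"pics/{n}1.png",p["frame"])
    for q in ["tray","round_holder_floor","square_holder_floor"]:
        for r in manip.masks_of(p,q)[:1]:
            m=r["mask"].astype(np.uint8); ct=max(cv2.findContours(m,0,1)[0],key=cv2.contourArea)
            z=.01 if q=="tray" else .008
            W=np.array([atz(p,*c[0],z)[:2] for c in ct],np.float32)
            print(n,q,round(r["score"],2),cv2.minAreaRect(W))
E
```

```text
top tray 0.97 ((0.42812174558639526, -0.2201833575963974), (0.20140360295772552, 0.12523986399173737), 87.84977722167969)
top round_holder_floor 0.64 ((0.43594351410865784, 0.3440784215927124), (0.07475285232067108, 0.07255051285028458), 75.04947662353516)
top square_holder_floor 0.81 ((0.5519105195999146, 0.32296061515808105), (0.07254314422607422, 0.07207684218883514), 10.1747465133667)
scene tray 0.69 ((0.4267209768295288, -0.21918556094169617), (0.21242362260818481, 0.1312812864780426), 88.9067611694336)
scene round_holder_floor 0.55 ((0.4340601861476898, 0.3444497287273407), (0.07628075033426285, 0.08101583272218704), 77.20429229736328)
scene square_holder_floor 0.78 ((0.5497769713401794, 0.3236382007598877), (0.07657596468925476, 0.07373765110969543), 10.376921653747559)
```

>>> carry_out([
  [-1, 0, 0, 0, 0, 0, 3],
  [-2, 0, 0, 0, 0, 0, 3],
  [-3, 0, 0, 0, 0, 0, 3],
  [-3, 0, 0, 0, 0, 0, 3],
  [-2, 0, 0, 0, 0, 0, 3],
  [-1, 0, 0, 0, 0, 0, 3],
  [0, 0, 0, 0, 0, 0, 3],
])

```text
t: 7.98
tool_pos: [0.5524, 0.1402, 0.175]
orientation: [0.0, 0.708, 0.001, -0.706]
ft_force: [0.5, -0.0, -1.0]
gripper_width: 0.475
```

>>> carry_out([
  [0, 1, 0.4, 0, 0, 0, 3],
  [0, 2, 0.8, 0, 0, 0, 3],
  [0, 2, 0.8, 0, 0, 0, 3],
  [0, 2, 0.8, 0, 0, 0, 3],
  [0, 2, 0.8, 0, 0, 0, 3],
  [0, 2, 0.8, 0, 0, 0, 3],
  [0, 2, 0.8, 0, 0, 0, 3],
  [0, 2, 0.8, 0, 0, 0, 3],
  [0, 2, 0.8, 0, 0, 0, 3],
  [0, 2, 0.8, 0, 0, 0, 3],
  [0, 2, 0.8, 0, 0, 0, 3],
  [0, 2, 0.8, 0, 0, 0, 3],
  [0, 2, 0.8, 0, 0, 0, 3],
  [0, 2, 0.8, 0, 0, 0, 3],
  [0, 2, 0.8, 0, 0, 0, 3],
  [0, 2, 0.7, 0, 0, 0, 3],
  [0, 0.5, 0, 0, 0, 0, 3],
  [0, 0, 0, 0, 0, 0, 3],
  [0, 0, 0, 0, 0, 0, 3],
])

```text
t: 9.57
tool_pos: [0.4287, -0.175, 0.1716]
orientation: [-0.0, -0.707, -0.001, 0.708]
ft_force: [0.4, -0.1, -0.3]
gripper_width: 0.483
```

```bash

python3 look.py w5 tray:.01 tall_bottle_mid:.15
```

```text
9.5667 [ 0.4287 -0.175   0.1716] [ 0.45  0.39 -0.24  2.08  0.14  0.69 -1.45]
[[-0.001, 0.002, -1.0], [0.001, -1.0, -0.002], [-1.0, -0.001, 0.001]] [ 0.4 -0.1 -0.3] 0.4831709079977976
tray 0.95 [361.9 187.2 204.4 131.5] rect@z [ 0.4291 -0.2183  0.01  ] cent 364.2 178.5
tall_bottle_mid 0.93 [320.8 270.5 108.4 128.7] rect@z [ 0.4172 -0.1778  0.15  ] cent 317.4 275.7
tall_bottle_mid 0.67 [97.8 33.  45.9 33.3] rect@z [ 0.5524 -0.0532  0.15  ] cent 94.5 32.2
```

View pics/w5.png

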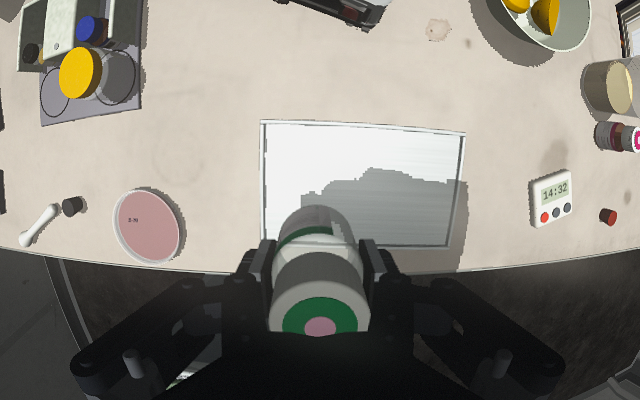

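>>> carry_out([
  [1.5, 0, 0, 0, 0, 0, 3],
  [2, 0, 0, 0, 0, 0, 3],
  [2, 0, 0, 0, 0, 0, 3],
  [2, 0, 0, 0, 0, 0, 3],
  [1.5, 0, 0, 0, 0, 0, 3],
  [1, 0, 0, 0, 0, 0, 3],
  [0.8, 0, 0, 0, 0, 0, 3],
  [0.5, 0, 0, 0, 0, 0, 3],
  [0.4, 0, 0, 0, 0, 0, 3],
  [0, 0, 0, 0, 0, 0, 3],
  [0, 0, 0, 0, 0, 0, 3],
])

```text
t: 10.63
tool_pos: [0.4294, -0.1753, 0.0556]
orientation: [0.001, 0.707, 0.001, -0.707]
ft_force: [-0.5, -0.3, -0.9]
gripper_width: 0.478
```

>>> carry_out([
  [0.2, 0, 0, 0, 0, 0, 3],
  [0.1, 0, 0, 0, 0, 0, 3],
  [0, 0, 0, 0, 0, 0, 3],
])

```text
t: 10.88
tool_pos: [0.4292, -0.1753, 0.0524]
orientation: [0.001, 0.707, 0.001, -0.707]
ft_force: [-0.5, 0.2, -0.9]
gripper_width: 0.478
```

>>> carry_out([
  [0.1, 0, 0, 0, 0, 0, 3],
  [0.1, 0, 0, 0, 0, 0, 3],
  [0, 0, 0, 0, 0, 0, 3],
])

```text
t: 11.13
tool_pos: [0.4294, -0.1753, 0.0514]
orientation: [0.001, 0.707, 0.001, -0.707]
ft_force: [-6.8, 2.8, 33.2]
gripper_width: 0.481
```

>>> carry_out([
  [-0.1, 0, 0, 0, 0, 0, 4.2],
  [0, 0, 0, 0, 0, 0, 4.8],
  [0, 0, 0, 0, 0, 0, 5.5],
  [0, 0, 0, 0, 0, 0, 6.2],
  [0, 0, 0, 0, 0, 0, 6.5],
  [0, 0, 0, 0, 0, 0, 6.5],
  [-1, 0, 0, 0, 0, 0, 6.5],
  [-2, 0, 0, 0, 0, 0, 6.5],
  [-3, 0, 0, 0, 0, 0, 6.5],
  [-3, 0, 0, 0, 0, 0, 6.5],
  [-3, 0, 0, 0, 0, 0, 6.5],
  [-1, 0, 0, 0, 0, 0, 6.5],
  [0, 0, 0, 0, 0, 0, 6.5],
])

```text
t: 12.22
tool_pos: [0.4302, -0.1757, 0.1842]
orientation: [0.001, 0.709, 0.0, -0.706]
ft_force: [0.6, -0.5, -0.4]
gripper_width: 0.76
```

```bash

python3 look.py w6 tall_bottle_mid:.09
```

```text
12.2167 [ 0.4302 -0.1757  0.1842] [ 0.46  0.37 -0.25  2.07  0.14  0.71 -1.45]
[[0.004, 0.002, -1.0], [-0.002, -1.0, -0.002], [-1.0, 0.002, -0.004]] [ 0.6 -0.5 -0.4] 0.7597936234227054
tall_bottle_mid 0.69 [320.4 203.9  54.2  64.5] rect@z [ 0.4345 -0.179   0.09  ] cent 316.4 201.9
tall_bottle_mid 0.6 [360.3 186.3 196.2 128.1] rect@z [ 0.4479 -0.208   0.09  ] cent 361.2 182.1
```

View pics/w6.png

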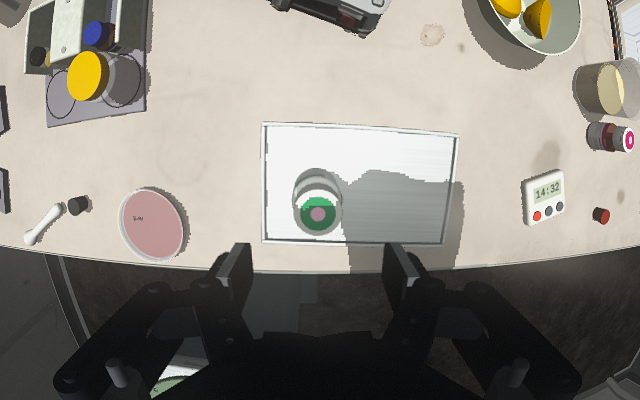

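>>> carry_out([
  [0, -1, -0.6, 0, 0, 0, 7],
  [0, -2, -1.1, 0, 0, 0, 7],
  [0, -2, -1.1, 0, 0, 0, 7],
  [0, -2, -1.1, 0, 0, 0, 7],
  [0, -2, -1.1, 0, 0, 0, 7],
  [0, -2, -1.1, 0, 0, 0, 7],
  [0, -2, -1.1, 0, 0, 0, 7],
  [0, -2, -1.1, 0, 0, 0, 7],
  [0, -2, -1.1, 0, 0, 0, 7],
  [0, -2, -1.1, 0, 0, 0, 7],
  [0, -2, -1.1, 0, 0, 0, 7],
  [0, -0.7, -0.7, 0, 0, 0, 7],
  [0, -1, 0, 0, 0, 0, 7],
  [0, 0, 0, 0, 0, 0, 7],
  [0, 0, 0, 0, 0, 0, 7],
])

```text
t: 13.57
tool_pos: [0.5509, 0.0516, 0.1807]
orientation: [-0.001, -0.707, -0.001, 0.708]
ft_force: [-0.8, -0.3, -0.4]
gripper_width: 0.819
```

```bash

python3 look.py w7 jar_mid:.072
python3 - <<'E'
import cv2
i=cv2.imread("pics/w7.png")
cv2.imwrite("pics/w7z.png",cv2.resize(i[40:250,190:430],None,fx=2.8,fy=2.8,interpolation=cv2.INTER_CUBIC))
E
```

```text
13.5667 [0.5509 0.0516 0.1807] [-0.    0.51 -0.27  1.85  0.18  0.81 -1.93]
[[-0.001, 0.003, -1.0], [-0.0, -1.0, -0.003], [-1.0, 0.0, 0.001]] [-0.8 -0.3 -0.4] 0.8187764509355386
jar_mid 0.72 [327.9 195.   62.9  72.2] rect@z [0.5575 0.0425 0.072 ] cent 327.9 193.9
```

View pics/w7z.png

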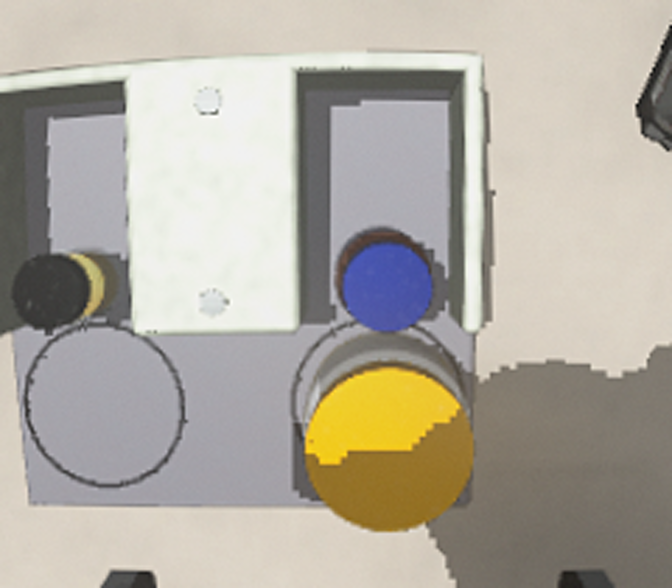

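```bash
python3 - <<'E'
from h import *
st=manip.observe();p=manip.capture("wrist")
for n,a,b,z in [("jarlid",389,448,.072),("vial",51,291,.054),("small",388,287,.061),("ring1",106,405,.006),("ring2",380,403,.006)]:
    print(n,atz(p,a/2.8+190,b/2.8+40,z,st).round(4))
E
```

```text
jarlid [0.5537 0.0408 0.072 ]
vial [0.5974 0.1418 0.054 ]
small [0.5975 0.0412 0.061 ]
ring1 [0.551  0.1408 0.006 ]
ring2 [0.5515 0.0415 0.006 ]
```

>>> carry_out([
  [0, 1.1, -0.2, 0, 0, 0, 8],
  [1, 0, 0, 0, 0, 0, 8],
  [1.5, 0, 0, 0, 0, 0, 8],
  [1.5, 0, 0, 0, 0, 0, 8],
  [1.5, 0, 0, 0, 0, 0, 8],
  [1.5, 0, 0, 0, 0, 0, 8],
  [1.5, 0, 0, 0, 0, 0, 8],
  [1.5, 0, 0, 0, 0, 0, 8],
  [1.5, 0, 0, 0, 0, 0, 8],
  [1.5, 0, 0, 0, 0, 0, 8],
  [1, 0, 0, 0, 0, 0, 8],
  [0.5, 0, 0, 0, 0, 0, 8],
  [0, 0, 0, 0, 0, 0, 8],
])

```text
t: 14.8
tool_pos: [0.5531, 0.0407, 0.0352]
orientation: [-0.001, -0.707, -0.001, 0.708]
ft_force: [0.2, -0.6, -0.7]
gripper_width: 0.937
```

```bash

python3 look.py w8
```

```text
14.8 [0.5531 0.0407 0.0352] [-0.04  0.73 -0.2   1.91  0.27  0.52 -1.99]
[[-0.002, 0.002, -1.0], [-0.0, -1.0, -0.002], [-1.0, 0.0, 0.002]] [ 0.2 -0.6 -0.7] 0.937183034657655
```

View pics/w8.png

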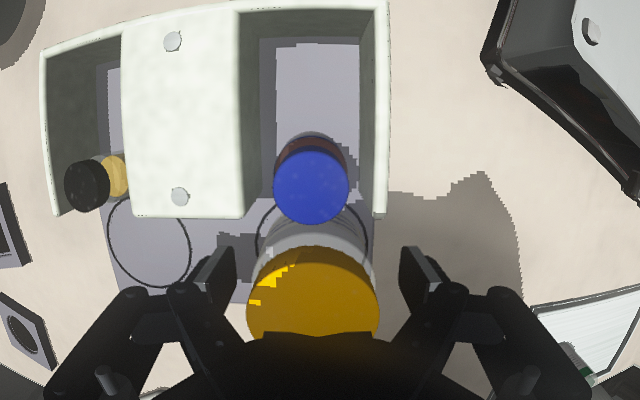

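>>> carry_out([
  [0, 0, 0, 0, 0, 0, 6.5],
  [0, 0, 0, 0, 0, 0, 5.8],
  [0, 0, 0, 0, 0, 0, 5.3],
  [0, 0, 0, 0, 0, 0, 4.8],
  [0, 0, 0, 0, 0, 0, 4],
  [0, 0, 0, 0, 0, 0, 4],
  [0, 0, 0, 0, 0, 0, 4],
  [0, 0, 0, 0, 0, 0, 4],
])

```text
t: 15.52
tool_pos: [0.554, 0.0411, 0.0372]
orientation: [0.001, 0.707, 0.001, -0.707]
ft_force: [-2.1, -0.3, 9.6]
gripper_width: 0.595
```

>>> carry_out([
  [-0.5, 0, 0, 0, 0, 0, 4],
  [-1.5, 0, 0, 0, 0, 0, 4],
  [-2.5, 0, 0, 0, 0, 0, 4],
  [-3, 0, 0, 0, 0, 0, 4],
  [-3, 0, 0, 0, 0, 0, 4],
  [-2.5, 0, 0, 0, 0, 0, 4],
  [-1, 0, 0, 0, 0, 0, 4],
  [0, 0, 0, 0, 0, 0, 4],
])

```text
t: 16.18
tool_pos: [0.5548, 0.0411, 0.1791]
orientation: [0.001, 0.709, 0.001, -0.706]
ft_force: [-0.2, -0.3, -0.5]
gripper_width: 0.588
```

```bash

python3 look.py w9; python3 -c "
import sys
from h import *
p=manip.capture('top');cv2.imwrite('pics/top2.png',p['frame'])
r=manip.masks_of(p,'tall_bottle_mid')
print([(x['score'],np.round(x['rect'])) for x in r])"
```

```text
16.1833 [0.5548 0.0411 0.1791] [ 0.02  0.51 -0.27  1.84  0.18  0.81 -1.92]
[[0.004, 0.002, -1.0], [0.0, -1.0, -0.002], [-1.0, -0.0, -0.004]] [-0.2 -0.3 -0.5] 0.5883773453953043
[(0.61, array([418., 236.,  10.,  18.]))]
```

View pics/w9.png

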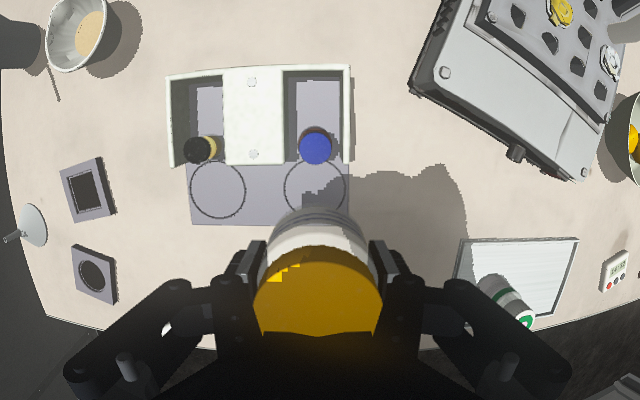

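>>> carry_out([
  [0, 1, 0.4, 0, 0, 0, 4],
  [0, 2, 0.8, 0, 0, 0, 4],
  [0, 2, 0.8, 0, 0, 0, 4],
  [0, 2, 0.8, 0, 0, 0, 4],
  [0, 2, 0.9, 0, 0, 0, 4],
  [0, 2, 0.9, 0, 0, 0, 4],
  [0, 2, 0.9, 0, 0, 0, 4],
  [0, 2, 0.9, 0, 0, 0, 4],
  [0, 2, 0.9, 0, 0, 0, 4],
  [0, 2, 0.9, 0, 0, 0, 4],
  [0, 2, 0.9, 0, 0, 0, 4],
  [0, 2, 0.9, 0, 0, 0, 4],
  [0, 2, 0.9, 0, 0, 0, 4],
  [0, 2, 0.8, 0, 0, 0, 4],
  [0, 2, 0.8, 0, 0, 0, 4],
  [0, 1, 0.4, 0, 0, 0, 4],
  [0, 0.6, 0, 0, 0, 0, 4],
  [0, 0, 0, 0, 0, 0, 4],
  [0, 0, 0, 0, 0, 0, 4],
])

```text
t: 17.92
tool_pos: [0.4256, -0.2645, 0.176]
orientation: [-0.001, -0.707, -0.001, 0.707]
ft_force: [0.6, 0.5, -0.3]
gripper_width: 0.592
```

```bash

python3 look.py w10 tray:.01
```

```text
17.9167 [ 0.4256 -0.2645  0.176 ] [ 0.62  0.44 -0.24  1.98  0.15  0.74 -1.27]
[[-0.0, 0.003, -1.0], [0.001, -1.0, -0.003], [-1.0, -0.001, 0.0]] [ 0.6  0.5 -0.3] 0.5919415844671116
tray 0.82 [276.1 183.7 206.9 124.6] rect@z [ 0.4283 -0.2257  0.01  ] cent 278.7 169.8
```

View pics/w10.png

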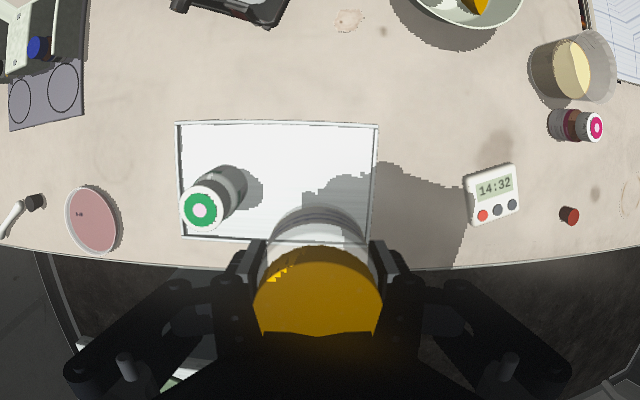

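>>> carry_out([
  [1.5, 0, 0, 0, 0, 0, 4],
  [2, 0, 0, 0, 0, 0, 4],
  [2, 0, 0, 0, 0, 0, 4],
  [2, 0, 0, 0, 0, 0, 4],
  [2, 0, 0, 0, 0, 0, 4],
  [1.5, 0, 0, 0, 0, 0, 4],
  [1, 0, 0, 0, 0, 0, 4],
  [0.8, 0, 0, 0, 0, 0, 4],
  [0.5, 0, 0, 0, 0, 0, 4],
  [0.4, 0, 0, 0, 0, 0, 4],
  [0.1, 0, 0, 0, 0, 0, 4],
  [0, 0, 0, 0, 0, 0, 4],
])

```text
t: 19.02
tool_pos: [0.4256, -0.2653, 0.0385]
orientation: [0.001, 0.707, 0.001, -0.707]
ft_force: [-0.0, -0.3, -1.2]
gripper_width: 0.592
```

>>> carry_out([
  [0.15, 0, 0, 0, 0, 0, 4],
  [0.1, 0, 0, 0, 0, 0, 4],
  [0, 0, 0, 0, 0, 0, 4],
])

```text
t: 19.27
tool_pos: [0.4255, -0.2653, 0.0359]
orientation: [0.001, 0.707, 0.001, -0.707]
ft_force: [-0.6, 0.1, -0.1]
gripper_width: 0.598
```

>>> carry_out([
  [0.1, 0, 0, 0, 0, 0, 4],
  [0, 0, 0, 0, 0, 0, 4],
])

```text
t: 19.43
tool_pos: [0.4255, -0.2654, 0.0352]
orientation: [0.001, 0.707, 0.001, -0.707]
ft_force: [-1.7, 0.9, 6.0]
gripper_width: 0.592
```

>>> carry_out([
  [0, 0, 0, 0, 0, 0, 5.2],
  [0, 0, 0, 0, 0, 0, 5.6],
  [0, 0, 0, 0, 0, 0, 6.2],
  [0, 0, 0, 0, 0, 0, 6.8],
  [0, 0, 0, 0, 0, 0, 7],
  [-0.5, 0, 0, 0, 0, 0, 7],
  [-1.5, 0, 0, 0, 0, 0, 7],
  [-3, 0, 0, 0, 0, 0, 7],
  [-3, 0, 0, 0, 0, 0, 7],
  [-3, 0, 0, 0, 0, 0, 7],
  [-3, 0, 0, 0, 0, 0, 7],
  [-2, 0, 0, 0, 0, 0, 7],
  [-1, 0, 0, 0, 0, 0, 7],
  [0, 0, 0, 0, 0, 0, 7],
])

```text
t: 20.6
tool_pos: [0.4261, -0.2657, 0.2069]
orientation: [0.001, 0.708, 0.0, -0.706]
ft_force: [0.3, 0.0, -0.5]
gripper_width: 0.812
```

```bash

python3 look.py w11 tray:.01 jar_mid:.07
```

```text
20.6 [ 0.4261 -0.2657  0.2069] [ 0.63  0.39 -0.25  1.96  0.13  0.81 -1.26]
[[0.003, 0.002, -1.0], [-0.002, -1.0, -0.002], [-1.0, 0.002, -0.003]] [ 0.3  0.  -0.5] 0.8120399859929184
tray 0.89 [277.3 182.2 186.2 119.8] rect@z [ 0.424  -0.2245  0.01  ] cent 279.4 171.6
jar_mid 0.65 [315.9 191.1  52.5  62.1] rect@z [ 0.4292 -0.2657  0.07  ] cent 316.1 190.8
```

View pics/w11.png

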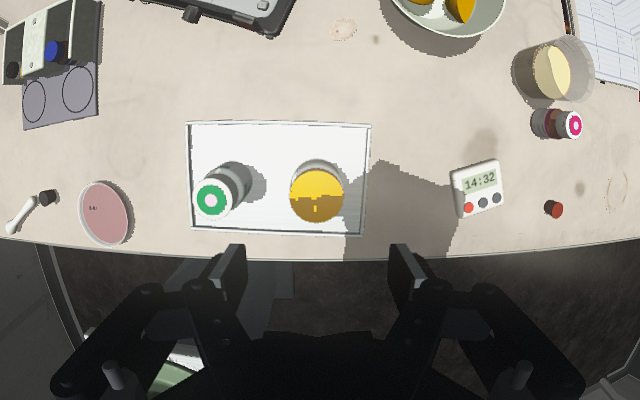

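>>> carry_out([
  [-0.2, -1.2, -0.4, 0, 0, 0, 7],
  [-0.2, -2.2, -0.9, 0, 0, 0, 7],
  [-0.2, -2.2, -0.9, 0, 0, 0, 7],
  [-0.2, -2.2, -0.9, 0, 0, 0, 7],
  [-0.2, -2.2, -0.9, 0, 0, 0, 7],
  [-0.2, -2.2, -0.9, 0, 0, 0, 7],
  [-0.2, -2.2, -0.9, 0, 0, 0, 7],
  [-0.2, -2.2, -0.9, 0, 0, 0, 7],
  [-0.2, -2.2, -0.9, 0, 0, 0, 7],
  [-0.2, -2.2, -0.9, 0, 0, 0, 7],
  [-0.2, -2.2, -0.9, 0, 0, 0, 7],
  [-0.2, -2.2, -0.9, 0, 0, 0, 7],
  [-0.2, -2.2, -0.9, 0, 0, 0, 7],
  [-0.2, -2.2, -0.9, 0, 0, 0, 7],
  [-0.2, -2.2, -0.9, 0, 0, 0, 7],
  [-0.2, -2.2, -0.9, 0, 0, 0, 7],
  [-0.2, -2.2, -0.9, 0, 0, 0, 7],
  [-0.2, -2.2, -0.9, 0, 0, 0, 7],
  [0, -1.0, -0.5, 0, 0, 0, 7],
  [0, 0, 0, 0, 0, 0, 7],
])

```text
t: 22.42
tool_pos: [0.5864, 0.1337, 0.2392]
orientation: [-0.002, -0.706, -0.002, 0.708]
ft_force: [-0.1, -0.5, -0.5]
gripper_width: 0.822
```

>>> carry_out([
  [0, 0, 0, -6, 0, 0, 7],
  [0, 0, 0, -7, 0, 0, 7],
  [0, 0, 0, -7, 0, 0, 7],
  [0, 0, 0, -7, 0, 0, 7],
  [0, 0, 0, -7, 0, 0, 7],
  [0, 0, 0, -7, 0, 0, 7],
  [0, 0, 0, -7, 0, 0, 7],
  [0, 0, 0, -7, 0, 0, 7],
  [0, 0, 0, -7, 0, 0, 7],
  [0, 0, 0, -7, 0, 0, 7],
  [0, 0, 0, -7, 0, 0, 7],
  [0, 0, 0, -7, 0, 0, 7],
  [0, 0, 0, -7, 0, 0, 7],
  [0, 0, 0, 0, 0, 0, 7],
  [0, 0, 0, 0, 0, 0, 7],
])

```text
t: 23.67
tool_pos: [0.5861, 0.13, 0.2399]
orientation: [-0.499, -0.5, -0.5, 0.501]
ft_force: [-0.0, 0.4, 0.0]
gripper_width: 0.819
```

```bash

python3 look.py w12 vial_mid:.054 small_bottle_mid:.061 round_holder_floor:.008 square_holder_floor:.008
```

```text
23.6667 [0.5861 0.13   0.2399] [ 0.16  0.58 -0.71  1.65  0.41  1.07 -0.67]
[[-0.001, 1.0, -0.002], [-0.0, -0.002, -1.0], [-1.0, -0.001, 0.0]] [-0.   0.4  0. ] 0.819224384952851
vial_mid 0.88 [326.1 163.4  25.3  29.9] rect@z [0.5942 0.1494 0.054 ] cent 327.4 164.5
small_bottle_mid 0.64 [331.2 253.4  27.6  37.6] rect@z [0.6003 0.0532 0.061 ] cent 328.3 252.4
round_holder_floor 0.88 [194.2  19.2  62.8  31.1] rect@z [0.4376 0.3239 0.008 ] cent 191.7 15.7
```

View pics/w12.png

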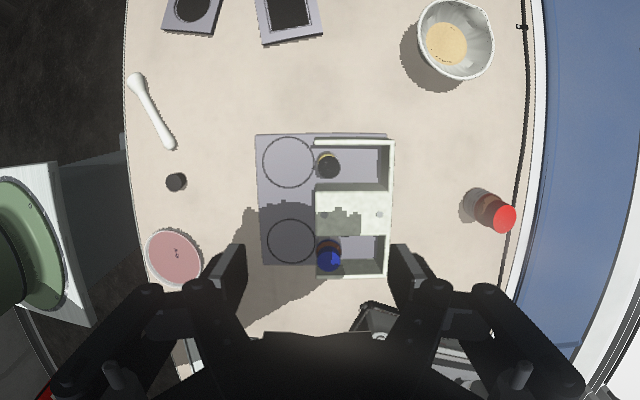

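```bash
python3 - <<'E'
from h import *
st=manip.observe();p=manip.capture("wrist")
for n,a,b,z in [("small",328.5,260,.061),("vial",328,168,.054),("ring1",289,162.5,.006),("ring2",291.5,241,.006)]:
    print(n,atz(p,a,b,z,st).round(4))
cv2.imwrite("pics/w12z.png",cv2.resize(p["frame"][125:285,245:405],None,fx=3.7,fy=3.7,interpolation=cv2.INTER_CUBIC))
E
```

```text
small [0.5982 0.0459 0.061 ]
vial [0.5966 0.1457 0.054 ]
ring1 [0.5527 0.1439 0.006 ]
ring2 [0.5535 0.0446 0.006 ]
```

View pics/w12z.png

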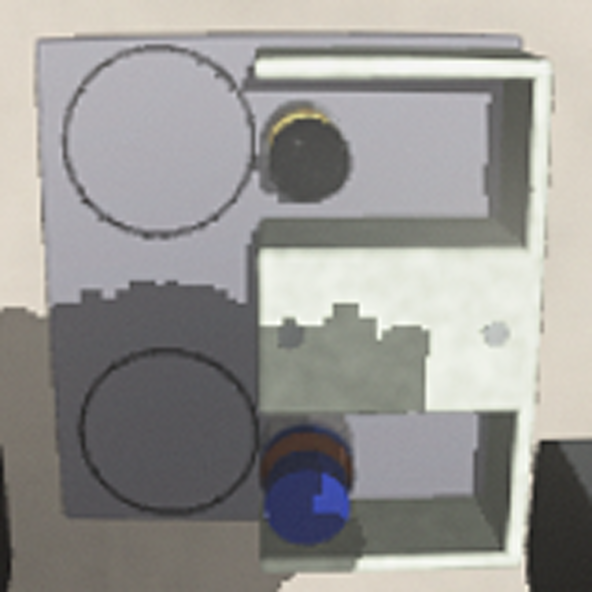

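>>> carry_out([
  [1, 0.3, -0.3, 0, 0, 0, 6],
  [2, 0.3, -0.3, 0, 0, 0, 5],
  [3, 0.3, -0.3, 0, 0, 0, 5],
  [3, 0.2, -0.3, 0, 0, 0, 5],
  [3, 0, 0, 0, 0, 0, 5],
  [2, 0, 0, 0, 0, 0, 5],
  [1, 0, 0, 0, 0, 0, 5],
  [0, 0, 0, 0, 0, 0, 5],
  [0, 0, 0, 0, 0, 0, 5],
])

```text
t: 24.72
tool_pos: [0.5976, 0.1436, 0.091]
orientation: [0.501, 0.499, 0.501, -0.499]
ft_force: [1.0, 0.1, 0.9]
gripper_width: 0.583
```

```bash

python3 look.py w13
```

```text
24.7167 [0.5976 0.1436 0.091 ] [ 0.07  0.77 -0.61  1.72  0.57  0.83 -0.8 ]
[[-0.0, 1.0, 0.002], [0.0, 0.002, -1.0], [-1.0, -0.0, -0.0]] [1.  0.1 0.9] 0.5831527027245595
```

View pics/w13.png

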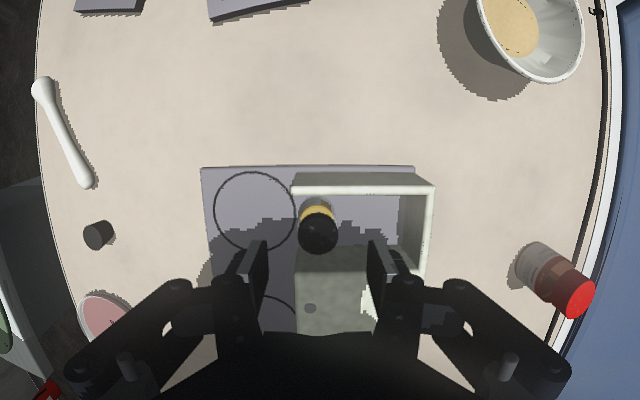

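>>> carry_out([
  [0.8, 0, 0.1, 0, 0, 0, 5],
  [1, 0, 0, 0, 0, 0, 5],
  [1, 0, 0, 0, 0, 0, 5],
  [1, 0, 0, 0, 0, 0, 5],
  [1, 0, 0, 0, 0, 0, 5],
  [0.8, 0, 0, 0, 0, 0, 5],
  [0, 0, 0, 0, 0, 0, 5],
  [0, 0, 0, 0, 0, 0, 5],
])

```text
t: 25.43
tool_pos: [0.5971, 0.1423, 0.0343]
orientation: [0.5, 0.499, 0.501, -0.5]
ft_force: [-0.1, 0.0, 0.5]
gripper_width: 0.588
```

```bash

python3 look.py w14
```

```text
25.4333 [0.5971 0.1423 0.0343] [ 0.04  0.85 -0.56  1.74  0.63  0.74 -0.84]
[[-0.001, 1.0, 0.003], [-0.0, 0.003, -1.0], [-1.0, -0.001, 0.0]] [-0.1  0.   0.5] 0.5878985545777363
```

View pics/w14.png

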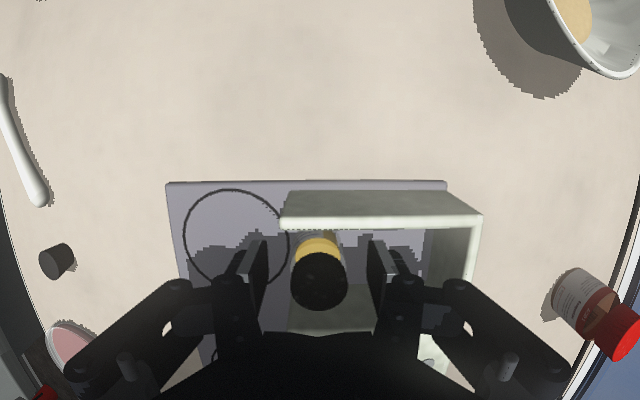

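Fingers straddle the vial with even gaps; closing.

>>> carry_out([
  [0, 0, 0, 0, 0, 0, 3.5],
  [0, 0, 0, 0, 0, 0, 3],
  [0, 0, 0, 0, 0, 0, 2.5],
  [0, 0, 0, 0, 0, 0, 2],
  [0, 0, 0, 0, 0, 0, 1.5],
  [0, 0, 0, 0, 0, 0, 1.5],
  [0, 0, 0, 0, 0, 0, 1.5],
], newtons=30)

```text
t: 26.07
tool_pos: [0.5977, 0.1422, 0.0353]
orientation: [0.501, 0.5, 0.5, -0.499]
ft_force: [-1.2, -0.3, 6.8]
gripper_width: 0.273
```

>>> carry_out([
  [-0.5, 0, 0, 0, 0, 0, 1.5],
  [-1.5, 0, 0, 0, 0, 0, 1.5],
  [-2.5, 0, 0, 0, 0, 0, 1.5],
  [-2.5, 0, 0, 0, 0, 0, 1.5],
  [-2.5, 0, 0, 0, 0, 0, 1.5],
  [-1, 0, 0, 0, 0, 0, 1.5],
  [0, 0, 0, 0, 0, 0, 1.5],
])

```text
t: 26.65
tool_pos: [0.5986, 0.1426, 0.1432]
orientation: [0.501, 0.501, 0.5, -0.498]
ft_force: [0.1, 0.2, 0.0]
gripper_width: 0.277
```

```bash

python3 look.py w15 small_bottle_mid:.061 round_holder_floor:.008 square_holder_floor:.008
```

```text
26.65 [0.5986 0.1426 0.1432] [ 0.1   0.71 -0.65  1.7   0.52  0.91 -0.75]
[[0.004, 1.0, 0.002], [0.001, 0.002, -1.0], [-1.0, 0.004, -0.001]] [0.1 0.2 0. ] 0.27660490399242577
small_bottle_mid 0.93 [318.2 321.   35.   31.7] rect@z [0.5994 0.0495 0.061 ] cent 316.0 320.6
round_holder_floor 0.95 [141.1  15.2  69.4  28. ] rect@z [0.434  0.3163 0.008 ] cent 140.6 11.8
square_holder_floor 0.65 [265.   17.9  83.7  35.8] rect@z [0.5543 0.2961 0.008 ] cent 262.2 14.7
```

View pics/w15.png

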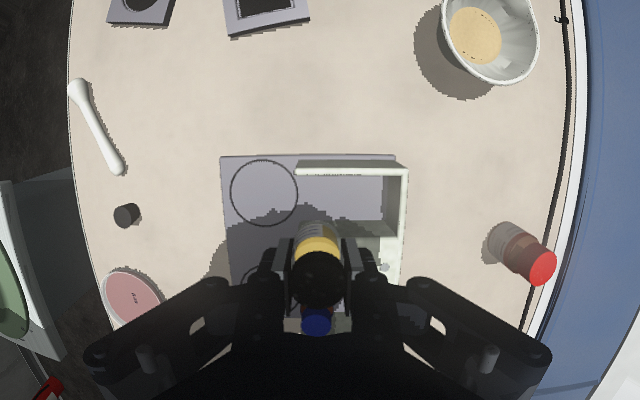

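>>> carry_out([
  [0, -0.7, -0.8, 0, 0, 0, 1.5],
  [0, -1.4, -1.7, 0, 0, 0, 1.5],
  [0, -1.4, -1.7, 0, 0, 0, 1.5],
  [0, -1.4, -1.7, 0, 0, 0, 1.5],
  [0, -1.4, -1.7, 0, 0, 0, 1.5],
  [0, -1.4, -1.7, 0, 0, 0, 1.5],
  [0, -1.4, -1.7, 0, 0, 0, 1.5],
  [0, -1.4, -1.7, 0, 0, 0, 1.5],
  [0, -1.4, -1.7, 0, 0, 0, 1.5],
  [0, -1.4, -1.7, 0, 0, 0, 1.5],
  [0, -1.4, -1.7, 0, 0, 0, 1.5],
  [0, -1.4, -1.7, 0, 0, 0, 1.5],
  [0, -0.2, -0.6, 0, 0, 0, 1.5],
  [0, 0, 0, 0, 0, 0, 1.5],
  [0, 0, 0, 0, 0, 0, 1.5],
])

```text
t: 28.1
tool_pos: [0.4336, 0.3427, 0.1393]
orientation: [0.501, 0.499, 0.501, -0.5]
ft_force: [-0.3, -0.5, -0.1]
gripper_width: 0.274
```

```bash

python3 look.py w16  round_holder_floor:.010
```

```text
28.1 [0.4336 0.3427 0.1393] [-0.31  0.63 -0.66  1.86  0.52  0.82 -1.23]
[[-0.001, 1.0, 0.003], [-0.001, 0.003, -1.0], [-1.0, -0.001, 0.001]] [-0.3 -0.5 -0.1] 0.27357528576447704
round_holder_floor 0.62 [320.8 192.2 101.   95.7] rect@z [0.4359 0.3464 0.01  ] cent 319.1 189.4
```

View pics/w16.png

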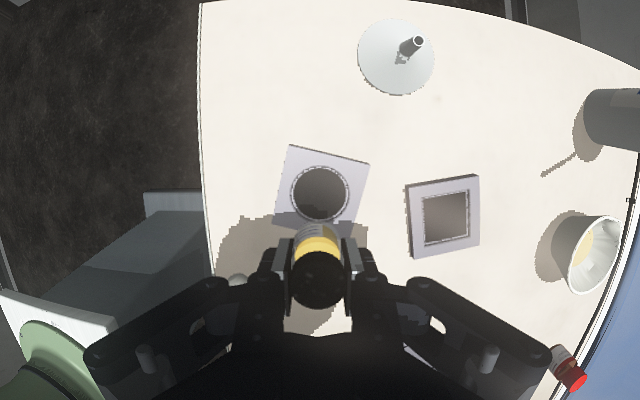

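>>> carry_out([
  [1, 0.2, -0.1, 0, 0, 0, 1.5],
  [2, 0, 0, 0, 0, 0, 1.5],
  [2, 0, 0, 0, 0, 0, 1.5],
  [1.5, 0, 0, 0, 0, 0, 1.5],
  [1.2, 0, 0, 0, 0, 0, 1.5],
  [0.8, 0, 0, 0, 0, 0, 1.5],
  [0.6, 0, 0, 0, 0, 0, 1.5],
  [0.4, 0, 0, 0, 0, 0, 1.5],
  [0.3, 0, 0, 0, 0, 0, 1.5],
  [0, 0, 0, 0, 0, 0, 1.5],
  [0, 0, 0, 0, 0, 0, 1.5],
])

```text
t: 29.12
tool_pos: [0.4361, 0.3439, 0.0422]
orientation: [0.501, 0.5, 0.501, -0.499]
ft_force: [-0.7, 0.2, -0.6]
gripper_width: 0.271
```

```bash

python3 look.py w17  round_holder_floor:.010
```

```text
29.1167 [0.4361 0.3439 0.0422] [-0.38  0.78 -0.55  1.9   0.65  0.65 -1.34]
[[0.0, 1.0, 0.002], [0.0, 0.002, -1.0], [-1.0, 0.0, -0.0]] [-0.7  0.2 -0.6] 0.27143389400782464
round_holder_floor 0.92 [320.6 233.3 149.1 142.2] rect@z [0.4373 0.3497 0.01  ] cent 316.0 210.0
```

View pics/w17.png

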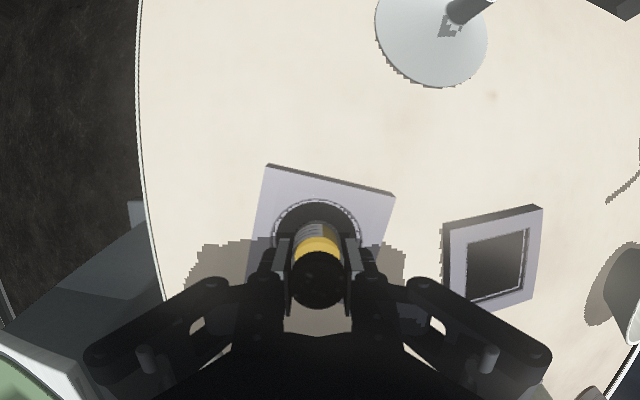

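Vial is over the dark floor, centred in the round well. Creep down.

>>> carry_out([
  [0.2, 0, 0, 0, 0, 0, 1.5],
  [0.15, 0, 0, 0, 0, 0, 1.5],
  [0, 0, 0, 0, 0, 0, 1.5],
])

```text
t: 29.47
tool_pos: [0.4359, 0.3437, 0.0381]
orientation: [0.501, 0.499, 0.501, -0.499]
ft_force: [-1.0, -1.4, -0.7]
gripper_width: 0.273
```

>>> carry_out([
  [0.1, 0, 0, 0, 0, 0, 1.5],
  [0, 0, 0, 0, 0, 0, 1.5],
])

```text
t: 29.63
tool_pos: [0.436, 0.3438, 0.0373]
orientation: [0.501, 0.499, 0.501, -0.499]
ft_force: [-0.5, -1.1, 1.5]
gripper_width: 0.274
```

>>> carry_out([
  [0.08, 0, 0, 0, 0, 0, 1.5],
  [0, 0, 0, 0, 0, 0, 1.5],
])

```text
t: 29.8
tool_pos: [0.436, 0.344, 0.0372]
orientation: [0.501, 0.5, 0.5, -0.499]
ft_force: [-3.0, -3.4, 15.2]
gripper_width: 0.269
```

>>> carry_out([
  [0, 0, 0, 0, 0, 0, 2.5],
  [0, 0, 0, 0, 0, 0, 3],
  [0, 0, 0, 0, 0, 0, 3.8],
  [0, 0, 0, 0, 0, 0, 4.5],
  [0, 0, 0, 0, 0, 0, 4.5],
  [-0.5, 0, 0, 0, 0, 0, 4.5],
  [-1.5, 0, 0, 0, 0, 0, 4.5],
  [-3, 0, 0, 0, 0, 0, 4.5],
  [-3, 0, 0, 0, 0, 0, 4.5],
  [-3, 0, 0, 0, 0, 0, 4.5],
  [-2, 0, 0, 0, 0, 0, 4.5],
  [0, 0, 0, 0, 0, 0, 4.5],
])

```text
t: 30.8
tool_pos: [0.437, 0.345, 0.1707]
orientation: [0.501, 0.501, 0.5, -0.498]
ft_force: [-0.0, -0.6, 0.8]
gripper_width: 0.532
```

```bash

python3 look.py w18 vial_mid:.056 square_holder_floor:.01
```

```text
30.8 [0.437  0.345  0.1707] [-0.28  0.59 -0.69  1.83  0.48  0.88 -1.2 ]
[[0.004, 1.0, 0.002], [0.003, 0.002, -1.0], [-1.0, 0.004, -0.003]] [-0.  -0.6  0.8] 0.53151951082563
square_holder_floor 0.67 [428.4 206.6  74.5  76.2] rect@z [0.5488 0.3271 0.01  ] cent 427.9 207.8
```

View pics/w18.png

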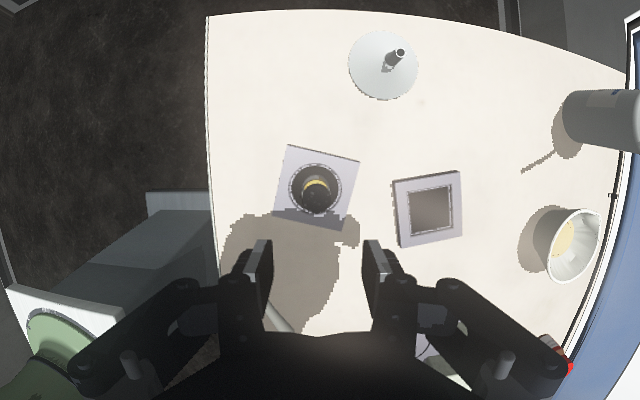

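>>> carry_out([
  [0, 0.5, 1, 0, 0, 0, 5],
  [0, 1, 1.9, 0, 0, 0, 5],
  [0, 1, 1.9, 0, 0, 0, 5],
  [0, 1, 1.9, 0, 0, 0, 5],
  [0, 1, 1.9, 0, 0, 0, 5],
  [0, 1, 1.9, 0, 0, 0, 5],
  [0, 1, 1.9, 0, 0, 0, 5],
  [0, 1, 1.9, 0, 0, 0, 5],
  [0, 1, 1.9, 0, 0, 0, 5],
  [0, 1, 1.9, 0, 0, 0, 5],
  [0, 1, 1.9, 0, 0, 0, 5],
  [0, 1, 1.9, 0, 0, 0, 5],
  [0, 1, 1.9, 0, 0, 0, 5],
  [0, 1, 1.9, 0, 0, 0, 5],
  [0, 1, 1.9, 0, 0, 0, 5],
  [0, 1, 1.9, 0, 0, 0, 5],
  [0, 0.6, 0.8, 0, 0, 0, 5],
  [0, 0, 0, 0, 0, 0, 5],
  [0, 0, 0, 0, 0, 0, 5],
])

```text
t: 32.53
tool_pos: [0.5972, 0.0412, 0.1658]
orientation: [0.5, 0.499, 0.501, -0.5]
ft_force: [0.3, 1.0, 0.4]
gripper_width: 0.587
```

```bash

python3 look.py w19 small_bottle_mid:.061
```

```text
32.5333 [0.5972 0.0412 0.1658] [ 0.28  0.66 -0.66  1.72  0.48  0.93 -0.57]
[[-0.001, 1.0, 0.002], [0.0, 0.002, -1.0], [-1.0, -0.001, -0.0]] [0.3 1.  0.4] 0.5869233111568718
small_bottle_mid 0.95 [320.9 194.3  37.4  48. ] rect@z [0.5992 0.0497 0.061 ] cent 318.8 194.7
```

View pics/w19.png

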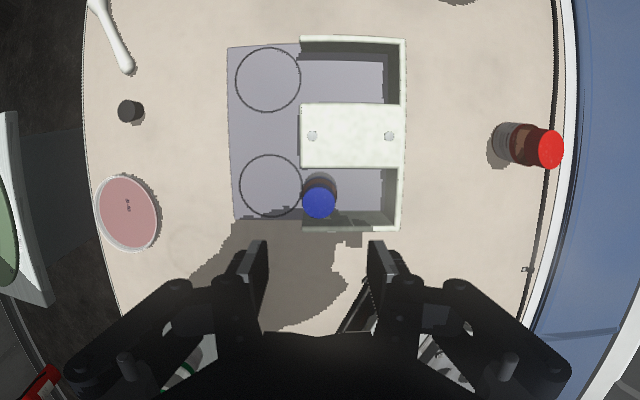

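```bash
python3 - <<'E'
from h import *
st=manip.observe();p=manip.capture("wrist")
for n,a,b,z in [("small",319.5,203,.061),("vialcheck ring2",270.5,186,.006),("ring1",268,79,.006),("mix",370,283,.08),("mix0",345,335,.0),("mixl",372,283,.0)]:
    print(n,atz(p,a,b,z,st).round(4))
p=manip.capture("top")
for uv in [(364,150),(398,70),(432,176)]: print(atz(p,*uv,.08).round(3),atz(p,*uv,0).round(3))
E
```

```text
small [0.5981 0.0438 0.061 ]
vialcheck ring2 [0.552  0.0443 0.006 ]
ring1 [0.5511 0.1445 0.006 ]
mix [ 0.6383 -0.0163  0.08  ]
mix0 [ 0.6305 -0.1389  0.    ]
mixl [ 0.6566 -0.0647  0.    ]
[ 0.635 -0.049  0.08 ] [ 0.654 -0.055  0.   ]
[ 0.847 -0.133  0.08 ] [ 0.88  -0.144  0.   ]
[ 0.573 -0.219  0.08 ] [ 0.588 -0.236  0.   ]
```

>>> carry_out([
  [1, 0.1, 0, 0, 0, 0, 5],
  [2, 0, 0, 0, 0, 0, 5],
  [2, 0, 0, 0, 0, 0, 5],
  [2, 0, 0, 0, 0, 0, 5],
  [1.5, 0, 0, 0, 0, 0, 5],
  [1, 0, 0, 0, 0, 0, 5],
  [1, 0, 0, 0, 0, 0, 5],
  [1, 0, 0, 0, 0, 0, 5],
  [1, 0, 0, 0, 0, 0, 5],
  [0.5, 0, 0, 0, 0, 0, 5],
  [0, 0, 0, 0, 0, 0, 5],
  [0, 0, 0, 0, 0, 0, 5],
])

```text
t: 33.73
tool_pos: [0.5987, 0.0413, 0.0366]
orientation: [0.501, 0.499, 0.501, -0.499]
ft_force: [0.2, -0.3, 0.5]
gripper_width: 0.583
```

```bash

python3 look.py w20
```

```text
33.7333 [0.5987 0.0413 0.0366] [ 0.2   0.83 -0.55  1.78  0.63  0.72 -0.69]
[[0.0, 1.0, 0.002], [0.0, 0.002, -1.0], [-1.0, 0.0, -0.0]] [ 0.2 -0.3  0.5] 0.5826459745318773
```

View pics/w20.png

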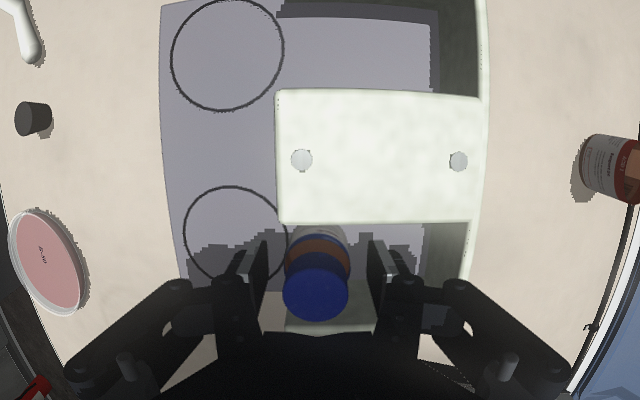

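Small bottle sits centred between the fingers, in the bay; closing and lifting.

>>> carry_out([
  [0, 0, 0, 0, 0, 0, 3.8],
  [0, 0, 0, 0, 0, 0, 3.3],
  [0, 0, 0, 0, 0, 0, 2.8],
  [0, 0, 0, 0, 0, 0, 2.4],
  [0, 0, 0, 0, 0, 0, 2],
  [0, 0, 0, 0, 0, 0, 2],
  [0, 0, 0, 0, 0, 0, 2],
])

```text
t: 34.37
tool_pos: [0.599, 0.0411, 0.0371]
orientation: [0.501, 0.5, 0.5, -0.499]
ft_force: [-1.3, -0.2, 5.1]
gripper_width: 0.334
```

>>> carry_out([
  [-0.5, 0, 0, 0, 0, 0, 2],
  [-1.5, 0, 0, 0, 0, 0, 2],
  [-2.5, 0, 0, 0, 0, 0, 2],
  [-2.5, 0, 0, 0, 0, 0, 2],
  [-2.5, 0, 0, 0, 0, 0, 2],
  [-1, 0, 0, 0, 0, 0, 2],
  [0, 0, 0, 0, 0, 0, 2],
])

```text
t: 34.95
tool_pos: [0.5998, 0.0414, 0.1449]
orientation: [0.502, 0.501, 0.5, -0.498]
ft_force: [-0.2, -0.0, -0.7]
gripper_width: 0.329
```

```bash

python3 look.py w21
```

```text
34.95 [0.5998 0.0414 0.1449] [ 0.27  0.68 -0.64  1.73  0.51  0.89 -0.59]
[[0.004, 1.0, 0.002], [0.0, 0.002, -1.0], [-1.0, 0.004, -0.0]] [-0.2 -0.  -0.7] 0.32913907737100667
```

View pics/w21.png

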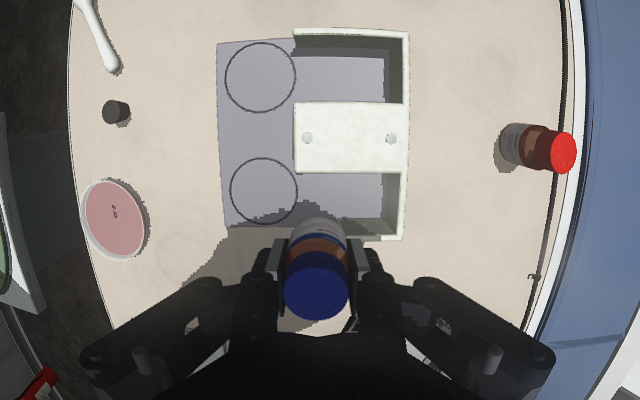

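>>> carry_out([
  [0, 0, -1, 0, 0, 0, 2],
  [0, -0.3, -1.9, 0, 0, 0, 2],
  [0, -0.4, -1.9, 0, 0, 0, 2],
  [0, -0.3, -1.9, 0, 0, 0, 2],
  [0, -0.4, -1.9, 0, 0, 0, 2],
  [0, -0.3, -1.9, 0, 0, 0, 2],
  [0, -0.4, -1.9, 0, 0, 0, 2],
  [0, -0.3, -1.9, 0, 0, 0, 2],
  [0, -0.4, -1.9, 0, 0, 0, 2],
  [0, -0.3, -1.9, 0, 0, 0, 2],
  [0, -0.4, -1.9, 0, 0, 0, 2],
  [0, -0.3, -1.9, 0, 0, 0, 2],
  [0, -0.4, -1.9, 0, 0, 0, 2],
  [0, -0.3, -1.9, 0, 0, 0, 2],
  [0, -0.4, -1.9, 0, 0, 0, 2],
  [0, 0, -0.5, 0, 0, 0, 2],
  [0, 0, 0, 0, 0, 0, 2],
  [0, 0, 0, 0, 0, 0, 2],
])

```text
t: 36.5
tool_pos: [0.5486, 0.3218, 0.1406]
orientation: [0.501, 0.499, 0.501, -0.5]
ft_force: [0.7, -0.9, -1.2]
gripper_width: 0.334
```

```bash

python3 look.py w22 square_holder_floor:.01
```

```text
36.5 [0.5486 0.3218 0.1406] [-0.22  0.74 -0.63  1.64  0.52  0.94 -1.03]
[[-0.001, 1.0, 0.003], [-0.001, 0.003, -1.0], [-1.0, -0.001, 0.001]] [ 0.7 -0.9 -1.2] 0.33374435107977896
square_holder_floor 0.88 [319.6 187.8  91.9  83.7] rect@z [0.5498 0.329  0.01  ] cent 321.9 187.7
```

View pics/w22.png

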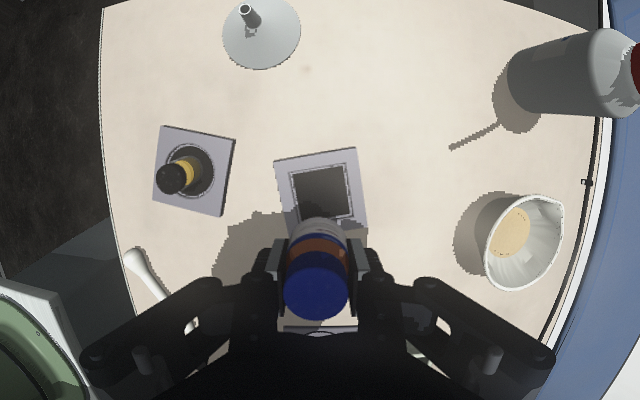

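>>> carry_out([
  [1, 0.2, -0.1, 0, 0, 0, 2],
  [2, 0, 0, 0, 0, 0, 2],
  [2, 0, 0, 0, 0, 0, 2],
  [1.5, 0, 0, 0, 0, 0, 2],
  [1.2, 0, 0, 0, 0, 0, 2],
  [0.8, 0, 0, 0, 0, 0, 2],
  [0.6, 0, 0, 0, 0, 0, 2],
  [0.4, 0, 0, 0, 0, 0, 2],
  [0.3, 0, 0, 0, 0, 0, 2],
  [0, 0, 0, 0, 0, 0, 2],
  [0, 0, 0, 0, 0, 0, 2],
])

```text
t: 37.52
tool_pos: [0.5512, 0.3232, 0.0439]
orientation: [0.501, 0.5, 0.501, -0.499]
ft_force: [-0.1, 0.8, -0.2]
gripper_width: 0.331
```

```bash

python3 look.py w23 square_holder_floor:.01
```

```text
37.5167 [0.5512 0.3232 0.0439] [-0.26  0.87 -0.56  1.67  0.61  0.79 -1.1 ]
[[0.0, 1.0, 0.002], [0.0, 0.002, -1.0], [-1.0, 0.0, -0.0]] [-0.1  0.8 -0.2] 0.3305298885151192
square_holder_floor 0.91 [315.4 215.1 142.   94.8] rect@z [0.5495 0.3387 0.01  ] cent 316.6 206.3
square_holder_floor 0.7 [104.9 215.2  78.8  66.6] rect@z [0.4144 0.3366 0.01  ] cent 105.0 212.9
```

View pics/w23.png

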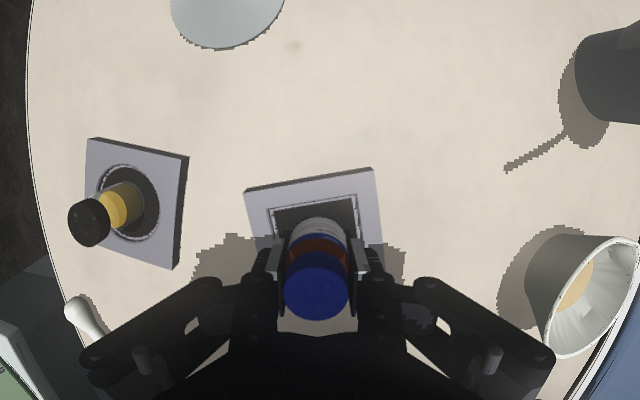

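>>> carry_out([
  [0.25, 0, 0, 0, 0, 0, 2],
  [0.15, 0, 0, 0, 0, 0, 2],
  [0, 0, 0, 0, 0, 0, 2],
])

```text
t: 37.87
tool_pos: [0.5509, 0.323, 0.0393]
orientation: [0.501, 0.499, 0.501, -0.499]
ft_force: [0.3, 0.2, 0.1]
gripper_width: 0.334
```

>>> carry_out([
  [0.1, 0, 0, 0, 0, 0, 2],
  [0, 0, 0, 0, 0, 0, 2],
])

```text
t: 38.03
tool_pos: [0.551, 0.3232, 0.0391]
orientation: [0.501, 0.499, 0.5, -0.499]
ft_force: [-2.8, -2.9, 10.4]
gripper_width: 0.334
```

>>> carry_out([
  [0, 0, 0, 0, 0, 0, 3],
  [0, 0, 0, 0, 0, 0, 3.5],
  [0, 0, 0, 0, 0, 0, 4.2],
  [0, 0, 0, 0, 0, 0, 5],
  [0, 0, 0, 0, 0, 0, 5],
  [-0.5, 0, 0, 0, 0, 0, 5],
  [-1.5, 0, 0, 0, 0, 0, 5],
  [-3, 0, 0, 0, 0, 0, 5],
  [-3, 0, 0, 0, 0, 0, 5],
  [-3, 0, 0, 0, 0, 0, 5],
  [-3, 0, 0, 0, 0, 0, 5],
  [-2, 0, 0, 0, 0, 0, 5],
  [0, 0, 0, 0, 0, 0, 5],
])

```text
t: 39.12
tool_pos: [0.5522, 0.3243, 0.2044]
orientation: [0.501, 0.502, 0.5, -0.497]
ft_force: [-0.1, 0.0, -0.1]
gripper_width: 0.587
```

```bash

python3 look.py w24 small_bottle_mid:.063 vial_mid:.056
```

```text
39.1167 [0.5522 0.3243 0.2044] [-0.19  0.67 -0.67  1.58  0.46  1.05 -0.99]
[[0.006, 1.0, 0.002], [0.004, 0.002, -1.0], [-1.0, 0.006, -0.004]] [-0.1  0.  -0.1] 0.5866688191346439
small_bottle_mid 0.97 [314.2 188.3  31.2  41.2] rect@z [0.5497 0.3291 0.063 ] cent 314.8 186.5
vial_mid 0.6 [200.9 167.6  38.3  29.9] rect@z [0.4441 0.3476 0.056 ] cent 201.4 165.6
```

View pics/w24.png

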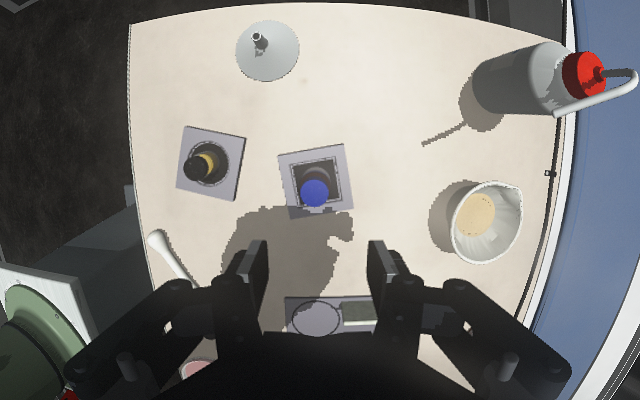

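>>> carry_out([
  [0, -0.3, 1, 0, 0, 0, 5],
  [0, -0.5, 2.1, 0, 0, 0, 5],
  [0, -0.5, 2.1, 0, 0, 0, 5],
  [0, -0.5, 2.1, 0, 0, 0, 5],
  [0, -0.5, 2.1, 0, 0, 0, 6],
  [0, -0.5, 2.1, 0, 0, 0, 6.5],
  [0, -0.5, 2.1, 0, 0, 0, 6.5],
  [0, -0.5, 2.1, 0, 0, 0, 6.5],
  [0, -0.5, 2.1, 0, 0, 0, 6.5],
  [0, -0.5, 2.1, 0, 0, 0, 6.5],
  [0, -0.5, 2.1, 0, 0, 0, 6.5],
  [0, -0.5, 2.1, 0, 0, 0, 6.5],
  [0, -0.5, 2.1, 0, 0, 0, 6.5],
  [0, -0.5, 2.1, 0, 0, 0, 6.5],
  [0, -0.5, 2.1, 0, 0, 0, 6.5],
  [0, -0.5, 2.1, 0, 0, 0, 6.5],
  [0, -0.5, 2.1, 0, 0, 0, 6.5],
  [0, -0.5, 2.1, 0, 0, 0, 6.5],
  [0, -0.5, 2.1, 0, 0, 0, 6.5],
  [0, -0.5, 2.1, 0, 0, 0, 6.5],
])

```text
t: 40.93
tool_pos: [0.4526, -0.0875, 0.1979]
orientation: [0.5, 0.499, 0.501, -0.5]
ft_force: [0.8, -0.1, -1.1]
gripper_width: 0.761
```

>>> carry_out([
  [0, -0.5, 2.1, 0, 0, 0, 6.5],
  [0, -0.5, 2.1, 0, 0, 0, 6.5],
  [0, -0.5, 2.1, 0, 0, 0, 6.5],
  [0, -0.5, 2.1, 0, 0, 0, 6.5],
  [0, 0, 0, 6, 0, 0, 6.5],
  [0, 0, 0, 7, 0, 0, 6.5],
  [0, 0, 0, 7, 0, 0, 6.5],
  [0, 0, 0, 7, 0, 0, 6.5],
  [0, 0, 0, 7, 0, 0, 6.5],
  [0, 0, 0, 7, 0, 0, 6.5],
  [0, 0, 0, 7, 0, 0, 6.5],
  [0, 0, 0, 7, 0, 0, 6.5],
  [0, 0, 0, 7, 0, 0, 6.5],
  [0, 0, 0, 7, 0, 0, 6.5],
  [0, 0, 0, 7, 0, 0, 6.5],
  [0, 0, 0, 7, 0, 0, 6.5],
  [0, 0, 0, 7, 0, 0, 6.5],
  [0, 0, 0, 0, 0, 0, 6.5],
  [0, 0, 0, 0, 0, 0, 6.5],
])

```text
t: 42.52
tool_pos: [0.4335, -0.1702, 0.1981]
orientation: [-0.002, -0.707, -0.002, 0.707]
ft_force: [-0.0, -0.3, -0.4]
gripper_width: 0.762
```

```bash

python3 look.py w25 tall_bottle_mid:.09
```

```text
42.5167 [ 0.4335 -0.1702  0.1981] [ 0.5   0.36 -0.32  2.05  0.16  0.76 -1.48]
[[-0.001, 0.006, -1.0], [0.0, -1.0, -0.006], [-1.0, -0.0, 0.001]] [-0.  -0.3 -0.4] 0.7619473447399272
tall_bottle_mid 0.81 [323.8 200.2  49.3  65.9] rect@z [ 0.4362 -0.1761  0.09  ] cent 322.8 199.9
```

View pics/w25.png

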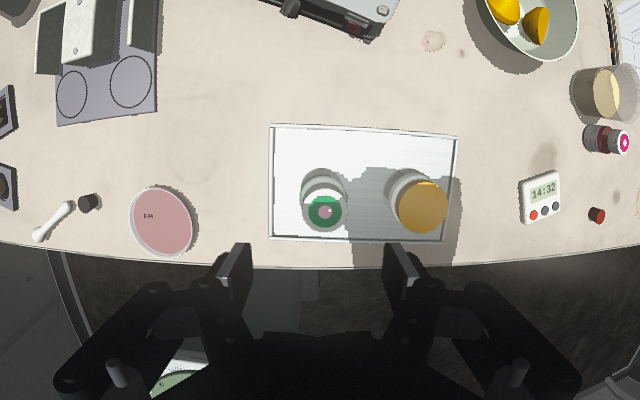

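>>> carry_out([
  [1, 0.5, 0.4, 0, 0, 0, 7],
  [2, 0, 0, 0, 0, 0, 7],
  [2, 0, 0, 0, 0, 0, 7],
  [2, 0, 0, 0, 0, 0, 7],
  [2, 0, 0, 0, 0, 0, 7],
  [2, 0, 0, 0, 0, 0, 7],
  [1.5, 0, 0, 0, 0, 0, 7],
  [1, 0, 0, 0, 0, 0, 7],
  [0.7, 0, 0, 0, 0, 0, 7],
  [0.3, 0, 0, 0, 0, 0, 7],
  [0, 0, 0, 0, 0, 0, 7],
  [0, 0, 0, 0, 0, 0, 7],
], newtons=40)

```text
t: 43.62
tool_pos: [0.4304, -0.1753, 0.054]
orientation: [0.001, 0.707, 0.001, -0.707]
ft_force: [0.2, -0.5, 0.0]
gripper_width: 0.823
```

```bash

python3 look.py w26
```

```text
43.6167 [ 0.4304 -0.1753  0.054 ] [ 0.42  0.62 -0.21  2.14  0.3   0.41 -1.6 ]
[[0.001, 0.003, -1.0], [-0.0, -1.0, -0.003], [-1.0, 0.0, -0.001]] [ 0.2 -0.5  0. ] 0.8228503544575422
```

View pics/w26.png

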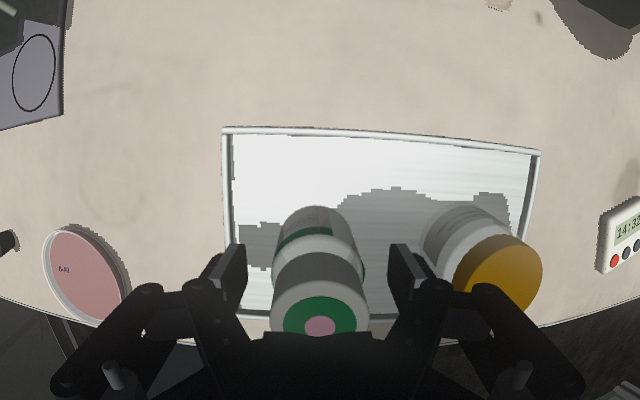

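>>> carry_out([
  [0.2, 0, 0.1, 0, 0, 0, 7],
  [0, 0, 0, 0, 0, 0, 5],
  [0, 0, 0, 0, 0, 0, 4.5],
  [0, 0, 0, 0, 0, 0, 4],
  [0, 0, 0, 0, 0, 0, 3.5],
  [0, 0, 0, 0, 0, 0, 3],
  [0, 0, 0, 0, 0, 0, 3],
  [0, 0, 0, 0, 0, 0, 3],
])

```text
t: 44.33
tool_pos: [0.4293, -0.1752, 0.052]
orientation: [0.001, 0.707, 0.001, -0.707]
ft_force: [-1.5, 1.5, 12.8]
gripper_width: 0.482
```

>>> carry_out([
  [-1, 0, 0, 0, 0, 0, 3],
  [-2, 0, 0, 0, 0, 0, 3],
  [-3, 0, 0, 0, 0, 0, 3],
  [-3, 0, 0, 0, 0, 0, 3],
  [-2.5, 0, 0, 0, 0, 0, 3],
  [-1, 0, 0, 0, 0, 0, 3],
  [0, 0, 0, 0, 0, 0, 3],
])

```text
t: 44.92
tool_pos: [0.43, -0.1757, 0.179]
orientation: [0.001, 0.708, 0.0, -0.706]
ft_force: [0.2, -0.4, -0.9]
gripper_width: 0.477
```

```bash

python3 look.py w27
```

```text
44.9167 [ 0.43   -0.1757  0.179 ] [ 0.51  0.39 -0.31  2.07  0.18  0.71 -1.49]
[[0.004, 0.002, -1.0], [-0.002, -1.0, -0.002], [-1.0, 0.002, -0.004]] [ 0.2 -0.4 -0.9] 0.4773277541413397
```

View pics/w27.png

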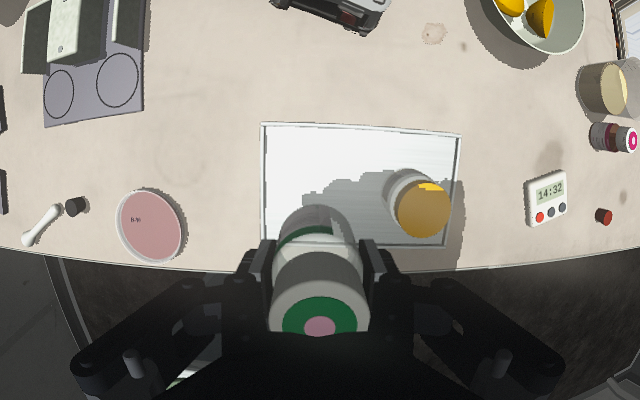

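>>> carry_out([
  [0, -1, -0.4, 0, 0, 0, 3],
  [0, -2, -0.8, 0, 0, 0, 3],
  [0, -2, -0.8, 0, 0, 0, 3],
  [0, -2, -0.8, 0, 0, 0, 3],
  [0, -2, -0.8, 0, 0, 0, 3],
  [0, -2, -0.8, 0, 0, 0, 3],
  [0, -2, -0.8, 0, 0, 0, 3],
  [0, -2, -0.8, 0, 0, 0, 3],
  [0, -2, -0.8, 0, 0, 0, 3],
  [0, -2, -0.8, 0, 0, 0, 3],
  [0, -2, -0.8, 0, 0, 0, 3],
  [0, -2, -0.8, 0, 0, 0, 3],
  [0, -2, -0.8, 0, 0, 0, 3],
  [0, -2, -0.8, 0, 0, 0, 3],
  [0, -2, -0.8, 0, 0, 0, 3],
  [0, -2, -0.6, 0, 0, 0, 3],
  [0, -0.5, 0, 0, 0, 0, 3],
  [0, 0, 0, 0, 0, 0, 3],
  [0, 0, 0, 0, 0, 0, 3],
])

```text
t: 46.55
tool_pos: [0.5496, 0.14, 0.1753]
orientation: [-0.001, -0.706, -0.001, 0.708]
ft_force: [0.1, -0.1, -0.4]
gripper_width: 0.479
```

```bash

python3 look.py w28;python3 - <<'E'
import cv2
i=cv2.imread("pics/w28.png")
cv2.imwrite("pics/w28z.png",cv2.resize(i[60:350,220:420],None,fx=2.0,fy=2.0,interpolation=cv2.INTER_CUBIC))
E
```

```text
46.55 [0.5496 0.14   0.1753] [-0.11  0.54 -0.34  1.81  0.23  0.83 -2.13]
[[-0.002, 0.003, -1.0], [-0.001, -1.0, -0.003], [-1.0, 0.001, 0.002]] [ 0.1 -0.1 -0.4] 0.47899776983436704
```

View pics/w28z.png

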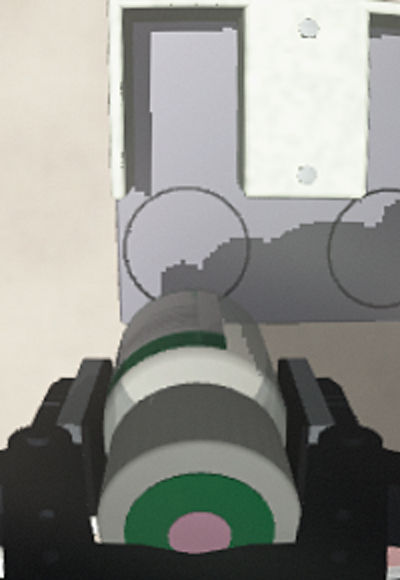

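```bash
python3 - <<'E'
from h import *
st=manip.observe();p=manip.capture("wrist")
print(atz(p,313.5,183,.006,st), atz(p,220+384/2,60+248/2,.006,st))
# reproject rings earlier views: w4 grasp view
E
```

```text
[0.55222312 0.14186361 0.006     ] [0.55207219 0.04332243 0.006     ]
```

>>> carry_out([
  [1.5, 0, -0.2, 0, 0, 0, 3],
  [2, 0, 0, 0, 0, 0, 3],
  [2, 0, 0, 0, 0, 0, 3],
  [2, 0, 0, 0, 0, 0, 3],
  [1.5, 0, 0, 0, 0, 0, 3],
  [1, 0, 0, 0, 0, 0, 3],
  [0.8, 0, 0, 0, 0, 0, 3],
  [0.5, 0, 0, 0, 0, 0, 3],
  [0.4, 0, 0, 0, 0, 0, 3],
  [0, 0, 0, 0, 0, 0, 3],
  [0, 0, 0, 0, 0, 0, 3],
])

```text
t: 47.57
tool_pos: [0.5526, 0.1401, 0.0599]
orientation: [0.001, 0.707, 0.001, -0.707]
ft_force: [-0.4, 0.4, -0.4]
gripper_width: 0.476
```

```bash

python3 look.py w29;python3 - <<'E'
import cv2,numpy as np
i=cv2.imread("pics/w29.png");j=cv2.imread("pics/w4.png")
cv2.imwrite("pics/cmp.png",np.hstack([cv2.resize(k[130:350,215:405],None,fx=2.0,fy=2.0,interpolation=cv2.INTER_CUBIC) for k in (j,i)]))
E
```

```text
47.5667 [0.5526 0.1401 0.0599] [-0.16  0.71 -0.28  1.87  0.32  0.61 -2.2 ]
[[0.0, 0.002, -1.0], [0.0, -1.0, -0.002], [-1.0, -0.0, -0.0]] [-0.4  0.4 -0.4] 0.47594421841196416
```

View pics/cmp.png

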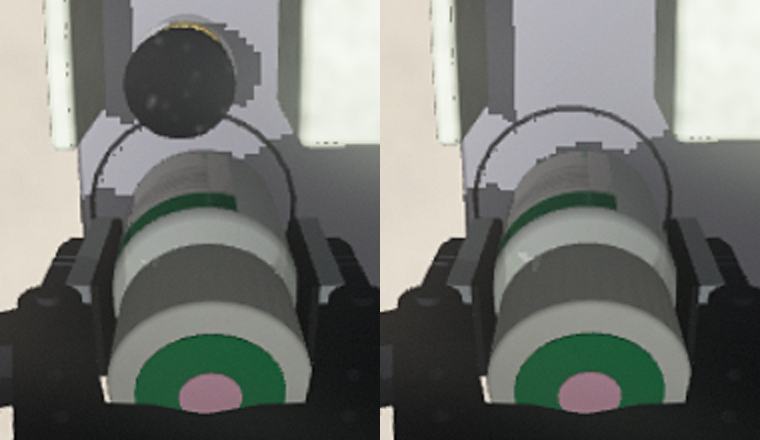

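>>> carry_out([
  [0.3, 0, 0, 0, 0, 0, 3],
  [0.2, 0, 0, 0, 0, 0, 3],
  [0, 0, 0, 0, 0, 0, 3],
])

```text
t: 47.87
tool_pos: [0.5523, 0.14, 0.0543]
orientation: [-0.001, -0.707, -0.001, 0.707]
ft_force: [0.1, -0.9, -0.4]
gripper_width: 0.478
```

```bash

python3 look.py w30;python3 - <<'E'
import cv2,numpy as np
i=cv2.imread("pics/w30.png");j=cv2.imread("pics/w4.png")
cv2.imwrite("pics/cmp2.png",np.hstack([cv2.resize(k[130:350,215:405],None,fx=2.0,fy=2.0,interpolation=cv2.INTER_CUBIC) for k in (j,i)]))
# shift of static stand parts
a=cv2.cvtColor(j,6)[10:190,370:640].astype(np.float32);b=cv2.cvtColor(i,6)[10:190,370:640].astype(np.float32)
a=cv2.cvtColor(j,6)[150:260,20:130].astype(np.float32);b=cv2.cvtColor(i,6)[150:260,20:130].astype(np.float32)
print(cv2.phaseCorrelate(a,b))
E
```

```text
47.8667 [0.5523 0.14   0.0543] [-0.16  0.72 -0.27  1.87  0.32  0.6  -2.21]
[[-0.0, 0.002, -1.0], [-0.0, -1.0, -0.002], [-1.0, 0.0, 0.0]] [ 0.1 -0.9 -0.4] 0.47799650139211036
((0.05407184034202572, 0.08411697261472995), 0.6372995037502712)
```

View pics/cmp2.png

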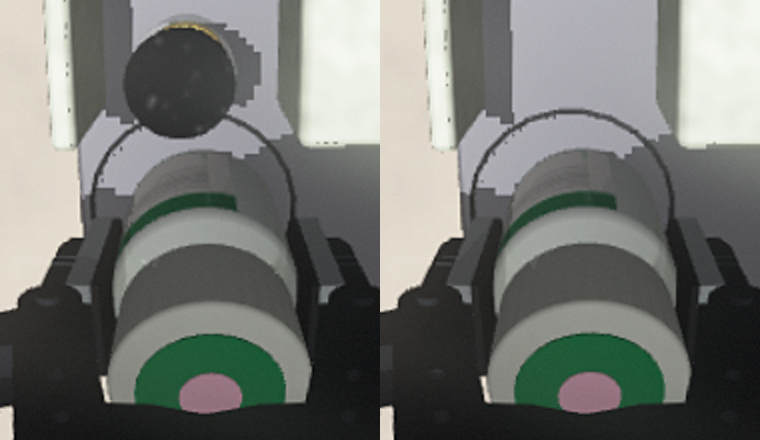

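```bash

python3 - <<'E'
import cv2,numpy as np
i=cv2.imread("pics/w4.png");j=cv2.imread("pics/w3.png")
cv2.imwrite("pics/cmp3.png",np.hstack([cv2.resize(k[130:350,225:405],None,fx=2.2,fy=2.2,interpolation=cv2.INTER_CUBIC) for k in (j,i)]))
E
```

```text
(no output)
```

View pics/cmp3.png

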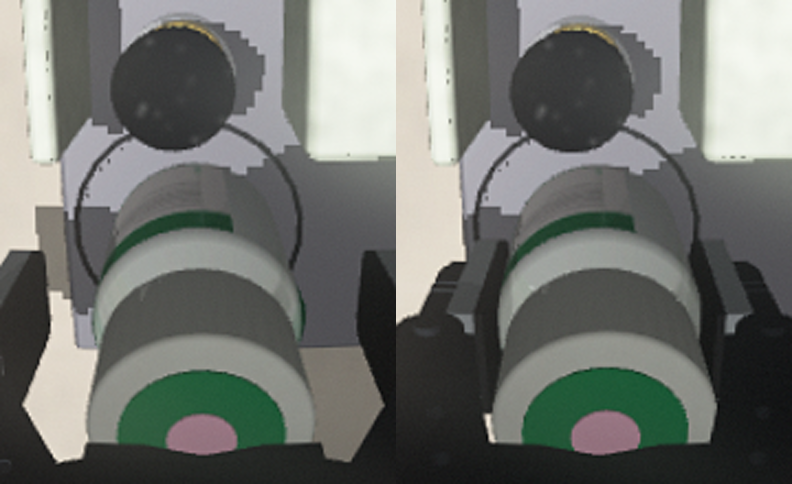

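>>> carry_out([
  [0, -0.1, 0, 0, 0, 0, 3],
  [0.1, 0, 0, 0, 0, 0, 3],
  [0, 0, 0, 0, 0, 0, 3],
])

```text
t: 48.17
tool_pos: [0.5527, 0.1413, 0.0541]
orientation: [0.001, 0.707, 0.001, -0.707]
ft_force: [-3.2, -0.1, 10.1]
gripper_width: 0.48
```

>>> carry_out([
  [0, 0, 0, 0, 0, 0, 4.2],
  [0, 0, 0, 0, 0, 0, 4.8],
  [0, 0, 0, 0, 0, 0, 5.5],
  [0, 0, 0, 0, 0, 0, 6.2],
  [0, 0, 0, 0, 0, 0, 6.5],
  [0, 0, 0, 0, 0, 0, 6.5],
])

```text
t: 48.67
tool_pos: [0.5524, 0.1411, 0.0534]
orientation: [-0.001, -0.707, -0.001, 0.707]
ft_force: [0.1, 1.0, 0.8]
gripper_width: 0.76
```

```bash

python3 look.py w31;python3 - <<'E'
import cv2,numpy as np
i=cv2.imread("pics/w31.png");j=cv2.imread("pics/w3.png")
cv2.imwrite("pics/cmp4.png",np.hstack([cv2.resize(k[130:350,225:405],None,fx=2.2,fy=2.2,interpolation=cv2.INTER_CUBIC) for k in (j,i)]))
E
```

```text
48.6667 [0.5524 0.1411 0.0534] [-0.16  0.72 -0.27  1.87  0.32  0.6  -2.21]
[[-0.0, 0.002, -1.0], [-0.0, -1.0, -0.002], [-1.0, 0.0, 0.0]] [0.1 1.  0.8] 0.7597454435959544
```

View pics/cmp4.png

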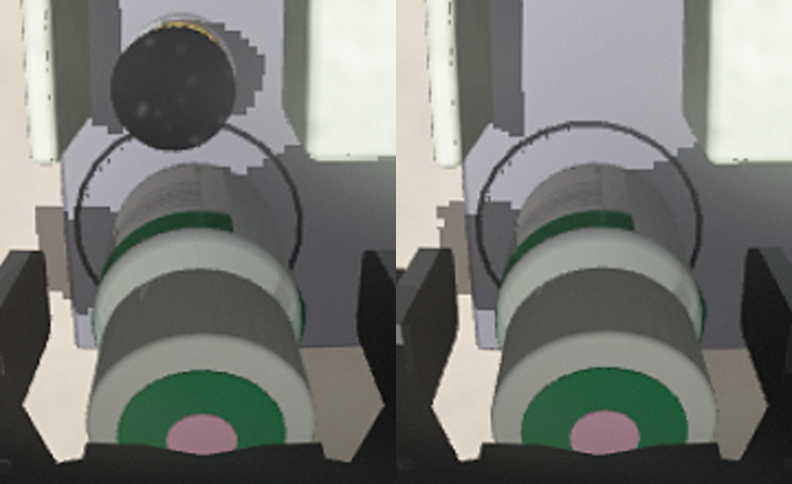

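>>> carry_out([
  [-0.5, 0, 0, 0, 0, 0, 6.5],
  [-1, 0, 0, 0, 0, 0, 6.5],
  [-2, 0, 0, 0, 0, 0, 6.5],
  [-3, 0, 0, 0, 0, 0, 6.5],
  [-3, 0, 0, 0, 0, 0, 6.5],
  [-3, 0, 0, 0, 0, 0, 6.5],
  [-2, 0, 0, 0, 0, 0, 6.5],
  [0, 0, 0, 0, 0, 0, 7],
  [0, 0, 0, 0, 0, 0, 7],
])

```text
t: 49.47
tool_pos: [0.5529, 0.1411, 0.2003]
orientation: [0.001, 0.708, 0.001, -0.706]
ft_force: [0.4, -0.3, -0.7]
gripper_width: 0.819
```

```bash

python3 look.py w32
```

```text
49.4667 [0.5529 0.1411 0.2003] [-0.1   0.51 -0.35  1.79  0.22  0.88 -2.12]
[[0.003, 0.002, -1.0], [0.001, -1.0, -0.002], [-1.0, -0.001, -0.003]] [ 0.4 -0.3 -0.7] 0.8185733734463099
```

View pics/w32.png

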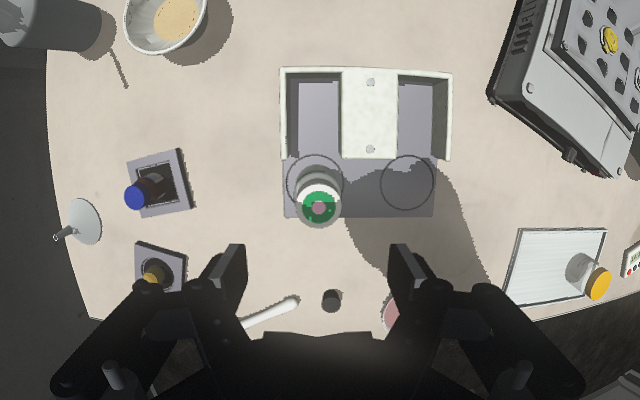

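>>> carry_out([
  [0, 1, 0.3, 0, 0, 0, 8],
  [0, 2.2, 0.7, 0, 0, 0, 8],
  [0, 2.2, 0.7, 0, 0, 0, 8],
  [0, 2.2, 0.7, 0, 0, 0, 8],
  [0, 2.2, 0.7, 0, 0, 0, 8],
  [0, 2.2, 0.7, 0, 0, 0, 8],
  [0, 2.2, 0.7, 0, 0, 0, 8],
  [0, 2.2, 0.7, 0, 0, 0, 8],
  [0, 2.2, 0.7, 0, 0, 0, 8],
  [0, 2.2, 0.7, 0, 0, 0, 8],
  [0, 2.2, 0.7, 0, 0, 0, 8],
  [0, 2.2, 0.7, 0, 0, 0, 8],
  [0, 2.2, 0.7, 0, 0, 0, 8],
  [0, 2.2, 0.7, 0, 0, 0, 8],
  [0, 2.2, 0.7, 0, 0, 0, 8],
  [0, 2.2, 0.7, 0, 0, 0, 8],
  [0, 2.2, 0.7, 0, 0, 0, 8],
  [0, 2.2, 0.7, 0, 0, 0, 8],
  [0, 2.2, 0.5, 0, 0, 0, 8],
  [0, 0, 0, 0, 0, 0, 8],
])

```text
t: 51.18
tool_pos: [0.4238, -0.2694, 0.1975]
orientation: [0.001, -0.706, 0.001, 0.708]
ft_force: [-0.7, -0.2, 0.2]
gripper_width: 0.935
```

```bash

python3 look.py w33 jar_mid:.07
```

```text
51.1833 [ 0.4238 -0.2694  0.1975] [ 0.66  0.41 -0.28  1.96  0.16  0.79 -1.28]
[[-0.002, -0.003, -1.0], [-0.0, -1.0, 0.003], [-1.0, 0.0, 0.002]] [-0.7 -0.2  0.2] 0.9353454848006058
jar_mid 0.55 [313.9 189.6  60.8  63.8] rect@z [ 0.4299 -0.2675  0.07  ] cent 312.3 189.6
```

View pics/w33.png

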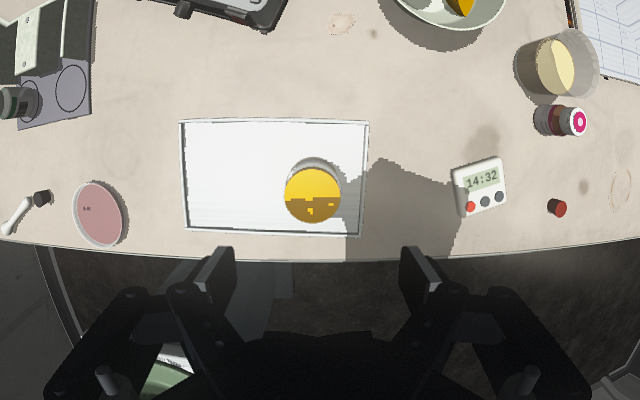

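>>> carry_out([
  [1, -0.4, -0.2, 0, 0, 0, 8],
  [2, 0, 0, 0, 0, 0, 8],
  [2.5, 0, 0, 0, 0, 0, 8],
  [2.5, 0, 0, 0, 0, 0, 8],
  [2, 0, 0, 0, 0, 0, 8],
  [2, 0, 0, 0, 0, 0, 8],
  [1.5, 0, 0, 0, 0, 0, 8],
  [1, 0, 0, 0, 0, 0, 8],
  [1, 0, 0, 0, 0, 0, 8],
  [0.4, 0, 0, 0, 0, 0, 8],
  [0.2, 0, 0, 0, 0, 0, 8],
  [0, 0, 0, 0, 0, 0, 8],
  [0, 0, 0, 0, 0, 0, 8],
])

```text
t: 52.37
tool_pos: [0.4287, -0.2613, 0.038]
orientation: [0.001, 0.707, 0.001, -0.707]
ft_force: [0.4, 1.1, -0.4]
gripper_width: 0.938
```

```bash

python3 look.py w34
```

```text
52.3667 [ 0.4287 -0.2613  0.038 ] [ 0.57  0.68 -0.19  2.05  0.28  0.44 -1.4 ]
[[0.001, 0.002, -1.0], [-0.0, -1.0, -0.002], [-1.0, 0.0, -0.001]] [ 0.4  1.1 -0.4] 0.9380591906273306
```

View pics/w34.png

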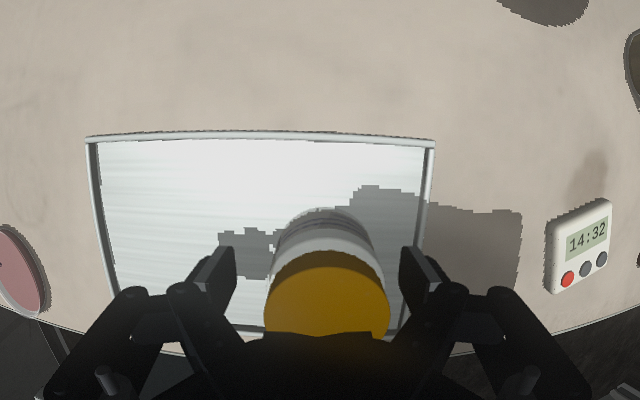

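>>> carry_out([
  [0.2, 0.4, 0.3, 0, 0, 0, 8],
  [0, 0, 0, 0, 0, 0, 7],
  [0, 0, 0, 0, 0, 0, 6.5],
])

```text
t: 52.67
tool_pos: [0.4251, -0.2657, 0.0356]
orientation: [0.001, 0.707, 0.0, -0.707]
ft_force: [-0.5, -0.2, -0.3]
gripper_width: 0.762
```

>>> carry_out([
  [0, 0, 0, 0, 0, 0, 5.8],
  [0, 0, 0, 0, 0, 0, 5.3],
  [0, 0, 0, 0, 0, 0, 4.8],
  [0, 0, 0, 0, 0, 0, 4],
  [0, 0, 0, 0, 0, 0, 4],
  [0, 0, 0, 0, 0, 0, 4],
])

```text
t: 53.17
tool_pos: [0.4255, -0.2652, 0.0358]
orientation: [0.001, 0.707, 0.001, -0.707]
ft_force: [-2.3, 1.4, 8.3]
gripper_width: 0.591
```

>>> carry_out([
  [-0.5, 0, 0, 0, 0, 0, 4],
  [-1.5, 0, 0, 0, 0, 0, 4],
  [-2.5, 0, 0, 0, 0, 0, 4],
  [-3, 0, 0, 0, 0, 0, 4],
  [-3, 0, 0, 0, 0, 0, 4],
  [-2.5, 0, 0, 0, 0, 0, 4],
  [-1, 0, 0, 0, 0, 0, 4],
  [0, 0, 0, 0, 0, 0, 4],
  [0, 0, 0, 0, 0, 0, 4],
])

```text
t: 53.92
tool_pos: [0.4253, -0.2653, 0.1755]
orientation: [0.001, 0.707, 0.001, -0.707]
ft_force: [0.2, 0.3, -1.2]
gripper_width: 0.588
```

```bash

python3 look.py w35
```

```text
53.9167 [ 0.4253 -0.2653  0.1755] [ 0.66  0.44 -0.28  1.98  0.18  0.74 -1.3 ]
[[0.0, 0.002, -1.0], [-0.0, -1.0, -0.002], [-1.0, 0.0, -0.0]] [ 0.2  0.3 -1.2] 0.5879076017945438
```

View pics/w35.png

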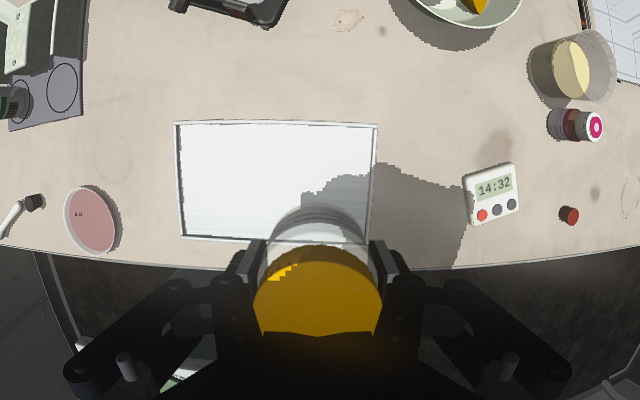

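>>> carry_out([
  [0, -1, -0.4, 0, 0, 0, 4],
  [0, -2, -0.8, 0, 0, 0, 4],
  [0, -2, -0.8, 0, 0, 0, 4],
  [0, -2, -0.8, 0, 0, 0, 4],
  [0, -2, -0.9, 0, 0, 0, 4],
  [0, -2, -0.9, 0, 0, 0, 4],
  [0, -2, -0.9, 0, 0, 0, 4],
  [0, -2, -0.9, 0, 0, 0, 4],
  [0, -2, -0.9, 0, 0, 0, 4],
  [0, -2, -0.9, 0, 0, 0, 4],
  [0, -2, -0.9, 0, 0, 0, 4],
  [0, -2, -0.9, 0, 0, 0, 4],
  [0, -2, -0.9, 0, 0, 0, 4],
  [0, -2, -0.8, 0, 0, 0, 4],
  [0, -2, -0.8, 0, 0, 0, 4],
  [0, -1, -0.4, 0, 0, 0, 4],
  [0, -0.8, 0, 0, 0, 0, 4],
  [0, 0, 0, 0, 0, 0, 4],
  [0, 0, 0, 0, 0, 0, 4],
  [0, 0, 0, 0, 0, 0, 4],
])

```text
t: 55.63
tool_pos: [0.5533, 0.0419, 0.1753]
orientation: [-0.001, -0.707, -0.0, 0.707]
ft_force: [-0.1, -0.9, -0.0]
gripper_width: 0.591
```

```bash

python3 look.py w36
```

```text
55.6333 [0.5533 0.0419 0.1753] [ 0.05  0.52 -0.32  1.85  0.21  0.81 -1.95]
[[-0.001, 0.001, -1.0], [-0.001, -1.0, -0.001], [-1.0, 0.001, 0.001]] [-0.1 -0.9 -0. ] 0.5913226099934926
```

View pics/w36.png

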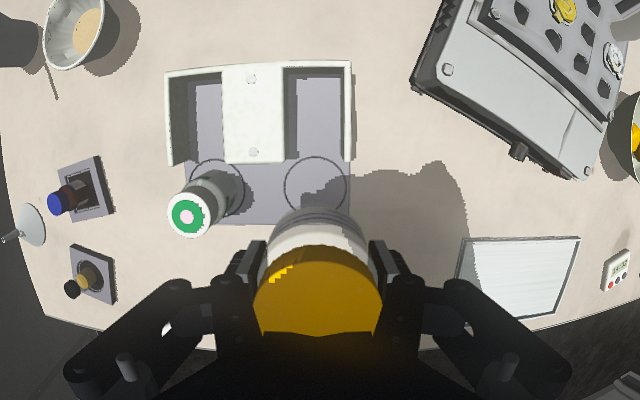

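>>> carry_out([
  [1.5, 0, 0, 0, 0, 0, 4],
  [2, 0, 0, 0, 0, 0, 4],
  [2, 0, 0, 0, 0, 0, 4],
  [2, 0, 0, 0, 0, 0, 4],
  [2, 0, 0, 0, 0, 0, 4],
  [1.5, 0, 0, 0, 0, 0, 4],
  [0.8, 0, 0, 0, 0, 0, 4],
  [0.6, 0, 0, 0, 0, 0, 4],
  [0.5, 0, 0, 0, 0, 0, 4],
  [0.3, 0, 0, 0, 0, 0, 4],
  [0.2, 0, 0, 0, 0, 0, 4],
  [0, 0, 0, 0, 0, 0, 4],
  [0, 0, 0, 0, 0, 0, 4],
])

```text
t: 56.77
tool_pos: [0.5539, 0.0431, 0.0419]
orientation: [0.001, 0.707, 0.001, -0.707]
ft_force: [-0.8, 0.6, 0.3]
gripper_width: 0.593
```

```bash

python3 look.py w37;python3 - <<'E'
import cv2,numpy as np
i=cv2.imread("pics/w37.png");j=cv2.imread("pics/w8.png")
cv2.imwrite("pics/cmp5.png",np.hstack([cv2.resize(k[120:350,225:405],None,fx=2.2,fy=2.2,interpolation=cv2.INTER_CUBIC) for k in (j,i)]))
E
```

```text
56.7667 [0.5539 0.0431 0.0419] [-0.01  0.73 -0.24  1.91  0.31  0.54 -2.03]
[[0.001, 0.002, -1.0], [0.0, -1.0, -0.002], [-1.0, -0.0, -0.001]] [-0.8  0.6  0.3] 0.5931468129462515
```

View pics/cmp5.png

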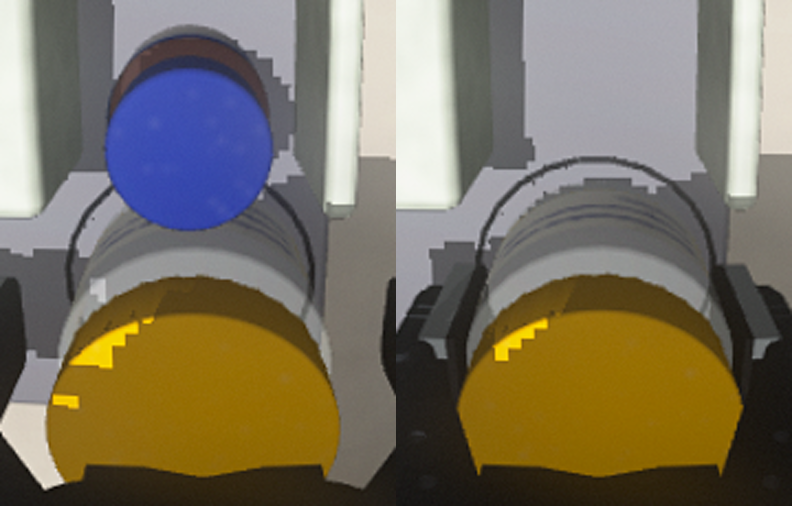

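>>> carry_out([
  [0.25, 0, 0, 0, 0, 0, 4],
  [0.1, 0, 0, 0, 0, 0, 4],
  [0, 0, 0, 0, 0, 0, 4],
])

```text
t: 57.07
tool_pos: [0.5537, 0.0431, 0.0379]
orientation: [0.001, 0.707, 0.001, -0.707]
ft_force: [-0.2, 0.8, -0.1]
gripper_width: 0.591
```

>>> carry_out([
  [0.1, 0, 0, 0, 0, 0, 4],
  [0, 0, 0, 0, 0, 0, 4],
])

```text
t: 57.23
tool_pos: [0.5538, 0.0431, 0.0378]
orientation: [0.001, 0.707, 0.001, -0.707]
ft_force: [-5.5, -0.1, 17.5]
gripper_width: 0.592
```

```bash

python3 look.py w38;python3 - <<'E'
import cv2,numpy as np
i=cv2.imread("pics/w38.png");j=cv2.imread("pics/w8.png")
cv2.imwrite("pics/cmp6.png",np.hstack([cv2.resize(k[120:350,225:405],None,fx=2.2,fy=2.2,interpolation=cv2.INTER_CUBIC) for k in (j,i)]))
E
```

```text
57.2333 [0.5538 0.0431 0.0378] [-0.01  0.73 -0.24  1.91  0.31  0.54 -2.03]
[[0.0, 0.002, -1.0], [-0.0, -1.0, -0.002], [-1.0, 0.0, -0.0]] [-5.5 -0.1 17.5] 0.591896117634818
```

View pics/cmp6.png

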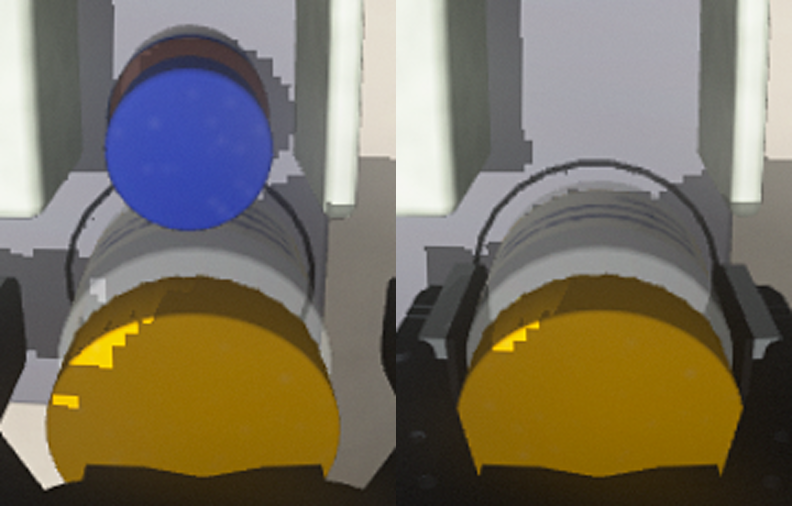

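>>> carry_out([
  [-0.15, 0, 0, 0, 0, 0, 4],
  [0, 0.1, 0, 0, 0, 0, 4],
  [0.15, 0, 0, 0, 0, 0, 4],
  [0, 0, 0, 0, 0, 0, 4],
])

```text
t: 57.62
tool_pos: [0.554, 0.042, 0.0377]
orientation: [0.001, 0.707, 0.001, -0.707]
ft_force: [-4.3, -1.4, 19.2]
gripper_width: 0.59
```

>>> carry_out([
  [0, 0, 0, 0, 0, 0, 5.2],
  [0, 0, 0, 0, 0, 0, 5.6],
  [0, 0, 0, 0, 0, 0, 6.2],
  [0, 0, 0, 0, 0, 0, 6.8],
  [0, 0, 0, 0, 0, 0, 7],
  [0, 0, 0, 0, 0, 0, 7],
])

```text
t: 58.12
tool_pos: [0.5536, 0.0421, 0.0369]
orientation: [-0.001, -0.707, -0.001, 0.707]
ft_force: [0.5, 0.0, 0.5]
gripper_width: 0.82
```

```bash

python3 look.py w39;python3 - <<'E'
import cv2,numpy as np
i=cv2.imread("pics/w39.png");j=cv2.imread("pics/w8.png")
cv2.imwrite("pics/cmp7.png",np.hstack([cv2.resize(k[120:350,225:405],None,fx=2.2,fy=2.2,interpolation=cv2.INTER_CUBIC) for k in (j,i)]))
E
```

```text
58.1167 [0.5536 0.0421 0.0369] [-0.01  0.73 -0.24  1.91  0.31  0.53 -2.03]
[[-0.0, 0.002, -1.0], [0.0, -1.0, -0.002], [-1.0, -0.0, 0.0]] [0.5 0.  0.5] 0.8201216491676178
```

View pics/cmp7.png

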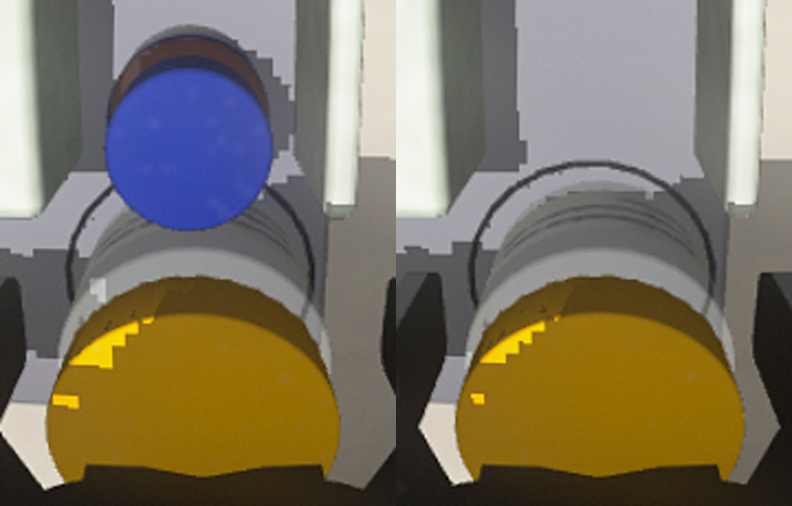

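>>> carry_out([
  [-0.5, 0, 0, 0, 0, 0, 7],
  [-1, 0, 0, 0, 0, 0, 7],
  [-2, 0, 0, 0, 0, 0, 7],
  [-3, 0, 0, 0, 0, 0, 7],
  [-3, 0, 0, 0, 0, 0, 7],
  [-3, 0, 0, 0, 0, 0, 7],
  [-3, 0, 0, 0, 0, 0, 7],
  [-3, 0, 0, 0, 0, 0, 7],
  [-3, 0, 0, 0, 0, 0, 7],
  [-3, 0, 0, 0, 0, 0, 7],
  [-2, 0, 0, 0, 0, 0, 7],
  [-1, 0, 0, 0, 0, 0, 7],
  [0, -1, 0, 0, 0, 0, 7],
  [0, -2, 0, 0, 0, 0, 7],
  [0, -2, 0, 0, 0, 0, 7],
  [0, 0, 0, 0, 0, 0, 7],
  [0, 0, 0, 0, 0, 0, 7],
])

```text
t: 59.58
tool_pos: [0.5528, 0.0935, 0.3111]
orientation: [-0.002, -0.707, -0.002, 0.708]
ft_force: [1.1, -0.5, 0.1]
gripper_width: 0.824
```

```bash

python3 look.py w40
python3 - <<'E'
from h import *
for n in ("top","scene"):
    p=manip.capture(n); cv2.imwrite(f"pics/{n}9.png",p["frame"])
E
```

```text
59.5833 [0.5528 0.0935 0.3111] [ 0.    0.38 -0.37  1.68  0.15  1.11 -1.98]
[[-0.002, 0.005, -1.0], [0.0, -1.0, -0.005], [-1.0, -0.0, 0.002]] [ 1.1 -0.5  0.1] 0.8236449610499134
```

View pics/w40.png

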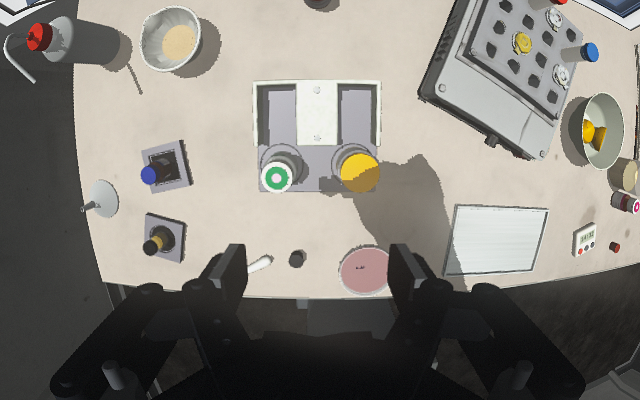

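View pics/scene9.png

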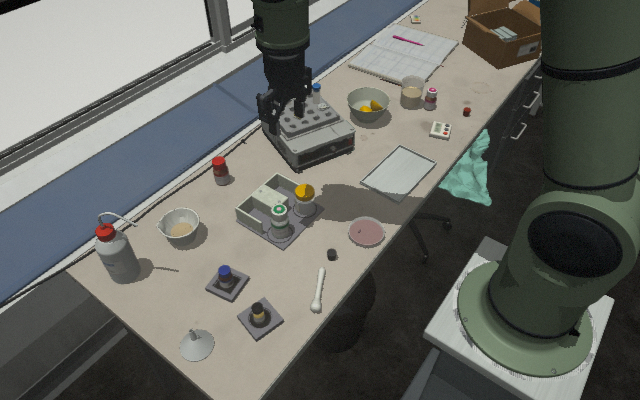

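```bash

python3 - <<'E'
import cv2,numpy as np
a=cv2.imread("pics/scene0.png")[170:255,225:335];b=cv2.imread("pics/scene9.png")[170:255,225:335]
cv2.imwrite("pics/fin.png",np.hstack([cv2.resize(k,None,fx=3.6,fy=3.6,interpolation=cv2.INTER_CUBIC) for k in (a,b)]))
g=lambda x:cv2.cvtColor(x,6).astype(np.float32)
for n,(u,v,w,h) in {"tall cap":(270,202,18,14),"jar lid":(293,182,24,16)}.items():
    T=cv2.imread("pics/scene0.png")[v:v+h,u:u+w]; S=cv2.imread("pics/scene9.png")[v-6:v+h+6,u-6:u+w+6]
    S=cv2.resize(S,None,fx=8,fy=8,interpolation=cv2.INTER_CUBIC);T=cv2.resize(T,None,fx=8,fy=8,interpolation=cv2.INTER_CUBIC)
    m=cv2.matchTemplate(S,T,cv2.TM_CCOEFF_NORMED);_,s,_,l=cv2.minMaxLoc(m);print(n,s,(np.array(l)-48)/8)
E
```

```text
tall cap 0.9561977386474609 [-0.375 -0.25 ]
jar lid 0.7815749049186707 [-0.25 -0.25]
```

View pics/fin.png

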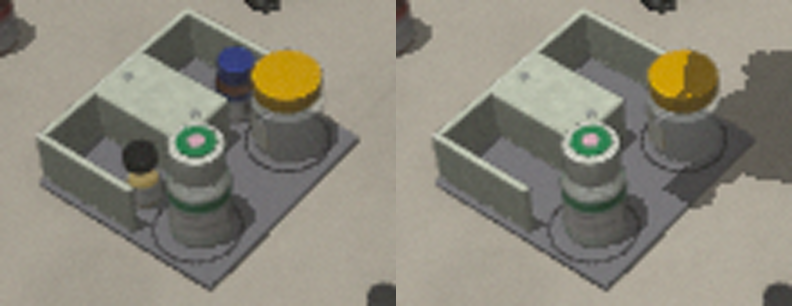

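Both are within about 0.4 px (roughly 1 mm) of where they started. Handing in.

```bash
python3 -c "
from bench import manip
print(manip.observe()['t'],manip.sign_off())"
```

```text
the job is handed in; nothing more can be done
59.7333 None
```

The job is done in the order you asked, and I handed it in at 59.7 s of the 125 s allowed. I moved the tall bottle and then the jar to the tray. With both there, I stood the vial in the round well and the small bottle in the square well, then put the tall bottle and the jar back on their ring marks.

**Upright and in place:** the last wrist and scene pictures show all four standing: the vial and small bottle in their wells, the tall bottle and jar on their rings. The gripper is open and clear, about 0.3 m above the table.

**Back on the starting spot:** comparing the first and last scene pictures, the tall bottle's cap is about 0.45 px from where it was and the jar's lid about 0.35 px, roughly 1 mm. The jar match is the weaker one (0.78, against 0.96 for the bottle), because a shadow now covers part of its lid.

**Checks that disagreed:** positions from the wrist camera differed by about 3 mm between the two wrist orientations. I averaged the views and took the return positions from before-and-after pictures of the rings. From these I also shifted the tall bottle about 1 mm to undo a nudge from the first grasp, and the jar about 1 mm after its first set-down.

**Forces:** the highest wrist reading I saw was about 35 N, when the tall bottle touched down on the tray.

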